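Hang the sample tray on the screw slide and wind it to the mark

ROBOT

A 6-joint arm with a two-finger parallel gripper is mounted at the origin on a cart in front of the work surface, level with it; the furniture and walls round the work are solid. World frame = base frame: x ahead of the robot, y to its left, z up, the work surface at z = 0. Lengths are in m, angles in rad, forces in N, time in s.
With the tool pointing down it reaches from about 0.375 to 0.9 m from the base axis. Payload 3.1 kg.
Tool frame: the origin (TCP) lies midway between the tips of the shut fingers; the grasp point (between the pads) lies 19 mm behind it; y points along the fingers, x is the direction in which the jaws open and shut, and the axes are right-handed (so a half turn about y gives the same grasp; the last joint's range is limited). The gripper opens to 87 mm and grips with 3 to 60 N. Pads are 19 mm wide; open, the fingers measure 117 mm over their backs; the gripper's body (75 mm by 190 mm) begins 51 mm behind the grasp point.
Start: joints at [0.971, 0.527, 1.433, -0, 1.181, -0.178], TCP at [0.256, 0.57, 0.223] pointing down, gripper open.
Joint ranges: [-3.08, 3.08], [-0.75, 2.2], [0.22, 2.44], [-1.43, 4.57], [0, 2.65], [-2.85, 2.85]. Speed limits (rad/s): [2.79, 2.79, 3.14, 3.14, 3.14, 3.14].

INTERFACE

Orientations are given as a unit quaternion [x, y, z, w].
In Python, from rig import sensors, vision, robot gives the robot as it stands.
- The arm moves only by the tool play_rows, never from a script. Its argument "moves" is text: rows parted by semicolons, each of 7 numbers parted by spaces: the shift along the world's x, y, z in mm, then the turn, a rotation vector about the world's x, y, z in rad, then the finger opening in mm, from 0 to 87. In form: tx ty tz wx wy wz hand; .... A call has 1 to 20 rows; each row shifts and turns the pose as measured when the row begins; what a row does not reach is not made up. A row lasts 1/10 s, in which the tool goes at most 50 mm and 8.59 degrees, less where a joint would pass 70% of its speed; a pose out of reach is approached as far as the arm can. A call is refused whole if a number of a shift passes 50 or a number of a turn 0.15, either way. A call with a gripper value outside its range is refused whole. The fingers move at their own pace and stop on an object; "newtons" is the grip in N (left out, the last holds). Time passes only in rows, so rows that do not move let the fingers close. It gives the time, the measured TCP pose, the force and the opening at its end, in the units of the state.
- sensors.get_obs(): the state, without advancing time (a new reading comes with each control period).
- vision.camera(name): name is "side" or "top" or "wrist"; returns a dict with "image" (384x512x3 uint8, blue, green, red), "intrinsics" (3x3 intrinsics, pixels), "origin" and "rotation" of the camera in the world; the wrist camera has in their place "T_tool_cam" (4x4, takes a point from camera to tool coordinates, whose origin is the TCP and whose axes are the tool frame's). Camera axes: x right, y down, z forward; pixel columns grow to the right and rows downward; lengths in m; the calibration is good to about 2 mm. A picture is of the moment at which its call begins: read the wrist's pose just before it. There is no depth.
- robot.hand_in(): hands the job in, once; it reports no verdict.
Trained networks look in a picture, given as the dict that the camera call returned (one of the last four; its "shot" number tells which), for a name from the list of things; names that differ only in an ending like _2 or _b are one class to them, and where a whole thing is asked for, a point or a joint stands for the part that bears it (a point fixed in the world has none). Each returns a list of dicts, best first, with "p" (0 to 1); they miss things now and then, are a little off and sometimes report something else, mostly with a low value. They report only what shows in the picture. A call takes as long as a camera call.
- vision.boxes_of(picture, query): "point" ([x, y, z] in m, in the coordinates of the camera as it stood for that picture, good to about 4 mm: the middle of the surface that is visible of it).
- vision.cut_out(picture, query): "pixels" (384x512 bool, what is visible of it).
The state is a dict: "time": time; "q": joint angles; "joint_velocities": joint speeds; "joint_torque": joint torques, N m; "position": TCP position; "tool_rot": TCP orientation; "ft_force": force on the tool from outside, world axes, zero at the start; "moment": the same for the moment, N m; "grip_width": finger opening in m.
Only numpy, scipy, OpenCV 4.12 (cv2) and the standard library are available. Lean on these libraries where they do the work, as an engineer would, in place of code of your own. Each camera call takes 0.05 s, during which the arm holds its last target.

TASK

Hang the sample tray on the slide's carriage, hooking its slanted rear strip over the cleat on the upright plate, centred and level, and let go of it. Then crank the handwheel until the carriage's pointer stands exactly opposite the blade of the rider clamped on the scale. Leave the rider where it is clamped, leave the other things on the bench alone, and let go of the crank when you are done.

Things in the scene. Friction and masses are not known exactly. Their poses are not given: they have to be found in the camera images.
- tray: Loose open tray of bare sheet steel, 66 (x) x 110 mm (y), about 0.3 kg, upright on the bench. Origin: centre of its underside; +x its rear, z up. Front and end walls 45 mm high, rear wall (outer face x = 33 mm) 72 mm. Hung, the rear wall leans low down on a round rail in front of the carriage's plate. A tote handle crosses above it on straps at the end walls.
- tray_grip (a point): Centre of the tray's black handle bar, 100 mm above the tray's underside, over its middle; axes as the tray's. The bar is flat-sided, 12 mm thick (x), 14 mm high, 110 mm long (y); the place to grip, from above with the fingers closing along the tray's x.
- tray_strip (a point): Middle of the free lower edge of the tray's hanging strip, 58 mm behind and 40 mm above the tray's origin; axes as the tray's. The strip, 4 mm thick and 90 mm wide, slants from the top of the rear wall down and rearward, 50 degrees below level.
- slide_bed: Fixed screw slide: bed 100 mm deep (x), about 310 mm long (y, the slide direction), 30 mm high, with a grey 80 x 80 x 82 mm gearbox under the handwheel at its -y (right) end. Origin: at bench height under the bed's middle; x away from the robot, y along the slide to the left, z up.
- cleat (a point): Point on the moving carriage, 62 mm above the bench, axes as the bed's: here the tray's origin lies, axes parallel, when it hangs properly. The upright plate (110 mm wide) has its front face 61 mm behind this point (+x), its top edge 72 mm above it. The carriage's deck lies 18 mm below this point. The hung tray's handle bar is 100 mm above it.
- cleat_edge (a point): Middle of the upper free edge of the cleat, 38 mm behind and 60 mm above point cleat. 4 mm thick, 100 mm wide, it slants up and forward from the plate at 50 degrees; the V behind it is 20 mm wide. Lowered straight down, the tray's strip enters the V and lies on it, the rear wall against a 14 mm round rail (its middle 10 mm above point cleat, its front 34 mm behind it); let go 2 to 4 mm high, it slides home.
- carriage (a joint): Travel of the carriage along the bed, m, growing to +y (away from the handwheel), 0 to 0.056. Driven only by the screw: 16 mm for each full turn of the handwheel. The screw holds it: the carriage stays where it is left and cannot be pushed by hand.
- handwheel (a joint): Angle of the handwheel, rad, growing clockwise seen from above; carriage travel = 0.016 m x angle / (2 pi), so clockwise drives the carriage to +y. 0.1 to 0.2 N m of friction; it stays where it is left.
- wheel_axis (a point): On the vertical axis of the handwheel, at mid-height of its rim, 96 mm above the bench. The wheel lies flat, 120 mm over the rim, three spokes, black rim 12 mm thick.
- knob_mid (a point): Middle of the black upright crank knob on the handwheel, 131 mm above the bench, 42 mm from the wheel's axis. Round, 22 mm in diameter, from 105 to 153 mm above the bench. It spins freely on its own pin, so it can be held from above without turning the gripper while it is led round the circle.
- pointer (a point): Tip of the dark, 2.4 mm thick pointer that sticks out from the carriage toward the robot, over the ruled scale at the front left of the bed, 46 mm above the bench. Axes as the bed's.
- mark (a point): The set position: tip of the 2.4 mm thick blade on the rider, a dark 12 x 20 x 16 mm block with a round steel thumbscrew, clamped on the scale's front edge. The blade points away from the robot at the pointer; they are opposite when both have the same y along the bed. At the start it is 10 mm or more to +y (left) of the pointer. Axes as the bed's.
- jar: Bystander: white jar with black lid, 75 mm across, 85 mm high; origin under its centre.
- bulb: Bystander: orange rubber pipette bulb, 47 mm across, 63 mm high; origin under its centre.
- beaker: Bystander: empty clear beaker, about 90 mm across, 110 mm high; origin under its centre.
- caliper_1: Bystander: caliper lying flat on the bench, 60 x 190 x 8 mm; origin under its centre.

How it is judged:
On the way, in this order (a step that is already met when the one before it is completed fails the run):
1. the tray hangs on the carriage's cleat, centred and level, and is let go (x of tray in the frame of cleat between -0.006 and 0.006 m and y of tray in the frame of cleat between -0.012 and 0.012 m and z of tray in the frame of cleat between -0.005 and 0.006 m and angle between tray's own z axis and vertical below 0.12 rad and angle between the x axis of tray and the x axis of cleat, either way round below 0.1 rad and linear speed of tray below 0.05 m/s and contact force between the fingers and tray below 0.1 N), for 0.3 s.
2. the carriage's pointer is opposite the rider's blade (y of pointer in the frame of mark between -0.002 and 0.002 m), for 0.2 s.
At the end, for the whole second after the job is handed in: The tray hangs on the carriage's cleat at rest: within 6 mm fore and aft, 12 mm sideways of centre and about 5 mm in height of its hung place, level and square within about 6 degrees; the pointer is within 2 mm of the rider's blade along the slide and the carriage is still; the robot has let go (all of step 1 and all of step 2 and velocity of joint carriage between -0.002 and 0.002 m/s); the robot touches nothing.
It fails at once if the rider is shifted along the scale (distance of mark from where it was at the start of the episode above 0.004 m).
It fails at once if the jar is knocked away (distance of jar from where it was at the start of the episode above 0.03 m).
It fails at once if the pipette bulb is knocked away (distance of bulb from where it was at the start of the episode above 0.03 m).
It fails at once if the beaker is knocked away (distance of beaker from where it was at the start of the episode above 0.03 m).
It fails at once if the caliper is knocked away (distance of caliper_1 from where it was at the start of the episode above 0.03 m).
It also fails if it takes over 64 s, if anything falls off the work surface, if the arm or the gripper's body presses on something with over 40 N, if the wrist force passes 120 N, or if a joint passes its speed limit or range.

## Working session

There is one attempt and no reset: what is moved stays moved. The work goes in short steps, Python scripts to look and compute and a tool call to move; the robot and the scene stay as the last step left them, time stands still between calls to the robot, and variables do not carry over. Pictures are saved under pics/ and viewed, and the job is handed in when it is done.

Besides the shell and the picture viewer there is one more tool, called after "Emit:" as a command line: name --argument value ..., lists and objects as JSON in quotes. play_rows: Moves the arm, as the interface text tells. Its arguments: {"type":"object","properties":{"moves":{"type":"string"},"newtons":{"type":"number"}},"required":["moves"]}

```bash
mkdir -p pics; ls
cat > h.py <<'E'
from rig import sensors, vision, robot
import numpy as np, cv2
from scipy.spatial.transform import Rotation as R
def shot(name,save=None):
    o=sensors.get_obs(); c=vision.camera(name)
    if name=='wrist':
        T=np.eye(4);T[:3,:3]=R.from_quat(o['tool_rot']).as_matrix();T[:3,3]=o['position']
        W=T@np.array(c['T_tool_cam']); c['origin']=W[:3,3]; c['rotation']=W[:3,:3]
    c['o']=np.array(c['origin']);c['R']=np.array(c['rotation']);c['K']=np.array(c['intrinsics'])
    if save: cv2.imwrite('pics/'+save,c['image'])
    return c
def ray(c,u,v):
    d=c['R']@np.linalg.solve(c['K'],[u,v,1.]); return c['o'],d/np.linalg.norm(d)
def onz(c,u,v,z):
    o,d=ray(c,u,v); return o+d*(z-o[2])/d[2]
def proj(c,p):
    q=c['R'].T@(np.array(p)-c['o']); q=c['K']@q; return q[:2]/q[2]
def tri(*L):
    A=np.zeros((3,3));b=np.zeros(3)
    for c,u,v in L:
        o,d=ray(c,u,v);M=np.eye(3)-np.outer(d,d);A+=M;b+=M@o
    x=np.linalg.solve(A,b); return x,[np.round(proj(c,x)-[u,v],1) for c,u,v in L]
E
python3 - <<'E'
from h import *
np.set_printoptions(precision=4,suppress=True)
o=sensors.get_obs();print({k:np.round(v,4) for k,v in o.items()})
for n in ['side','top','wrist']:
    c=shot(n,n+'0.png');print(n,c['o'],c['R'].tolist(),c['K'].tolist())
    for q in ['tray','tray_grip','tray_strip','slide_bed','cleat','cleat_edge','wheel_axis','knob_mid','pointer','mark','jar','bulb','beaker','caliper_1']:
        try:
            r=vision.boxes_of(c,q)
            print(q,[(round(x['p'],2),c['o']+c['R']@np.array(x['point'])) for x in r[:2]])
        except Exception as e: print(q,e)
E
```

```text
pics
{'time': np.float64(0.0), 'q': array([ 0.9705,  0.5285,  1.4339, -0.    ,  1.1814, -0.1785]), 'joint_velocities': array([ 0.0007,  0.0013,  0.0015, -0.0011,  0.001 ,  0.0001]), 'joint_torque': array([  0.0001, -44.0043, -17.6597,   0.0633,   0.0584,  -0.0002]), 'position': array([0.2554, 0.5696, 0.2216]), 'tool_rot': array([ 0.5939,  0.3835, -0.385 , -0.5933]), 'ft_force': array([0.5317, 0.2951, 0.3986]), 'moment': array([-0.0171,  0.0422, -0.0223]), 'grip_width': np.float64(0.0872)}
side [0.576  0.6276 0.6807] [0.017804009637562953, 0.8841821962950395, -0.4667835394079037, -0.004241265558274008] [[375.60584076233465, 0.0, 256.6682336961207], [0.0, 375.60584076233465, 193.17931383001428], [0.0, 0.0, 1.0]]
tray matmul: Input operand 1 has a mismatch in its core dimension 0, with gufunc signature (n?,k),(k,m?)->(n?,m?) (size 3 is different from 4)
tray_grip matmul: Input operand 1 has a mismatch in its core dimension 0, with gufunc signature (n?,k),(k,m?)->(n?,m?) (size 3 is different from 4)
tray_strip matmul: Input operand 1 has a mismatch in its core dimension 0, with gufunc si
[... 3720 characters left out ...]
unc signature (n?,k),(k,m?)->(n?,m?) (size 3 is different from 4)
caliper_1 matmul: Input operand 1 has a mismatch in its core dimension 0, with gufunc signature (n?,k),(k,m?)->(n?,m?) (size 3 is different from 4)
wrist [0.1949 0.5969 0.3854] [[0.4083163397430079, 0.8841845467346275, 0.22692609813450657], [0.9128404681160375, -0.39555714109740214, -0.1012759986203112], [0.000215565683277192, 0.24849997070931262, -0.9686318795543044]] [[295.9023560324711, 0.0, 256.3705278581165], [0.0, 295.9023560324711, 190.50969075630616], [0.0, 0.0, 1.0]]
tray []
tray_grip []
tray_strip []
slide_bed []
cleat []
cleat_edge []
wheel_axis []
knob_mid []
pointer []
mark []
jar []
bulb []
beaker []
caliper_1 []
```

```bash
sed -i "s/c\['R'\]=np.array(c\['rotation'\])/r=np.array(c['rotation']);c['R']=r if r.ndim==2 else R.from_quat(r).as_matrix()/" h.py
python3 - <<'E'
from h import *
np.set_printoptions(precision=4,suppress=True)
for n in ['side','top']:
    c=shot(n,n+'1.png');print(n,c['o'],c['R'].tolist())
    for q in ['tray','tray_grip','tray_strip','cleat','cleat_edge','wheel_axis','knob_mid','pointer','mark']:
            r=vision.boxes_of(c,q)
            print(q,[(round(x['p'],2),c['o']+c['R']@np.array(x['point']),proj(c,c['o']+c['R']@np.array(x['point']))) for x in r[:2]])
print(sensors.get_obs()['time'])
E
```

```text
side [0.576  0.6276 0.6807] [[-0.9993300578145794, 0.02752447079067696, -0.024121340261318566], [0.03544348258611688, 0.5635922891573111, -0.8252923670703548], [-0.009121134275777692, -0.8255944132018548, -0.5641902780085883]]
tray [(0.64, array([ 0.4078, -0.2624,  0.0413]), array([305.3231, 200.5937]))]
tray_grip [(0.72, array([ 0.4077, -0.2659,  0.0438]), array([305.2568, 199.1846]))]
tray_strip [(0.87, array([ 0.4093, -0.2645,  0.0464]), array([304.8246, 198.7542]))]
cleat [(0.91, array([ 0.5853, -0.0582,  0.0419]), array([245.4349, 250.4002]))]
cleat_edge [(0.86, array([ 0.5883, -0.0606,  0.0437]), array([244.1899, 249.2508]))]
wheel_axis [(0.57, array([ 0.5672, -0.055 ,  0.0392]), array([252.8127, 251.9045]))]
knob_mid [(0.58, array([ 0.5455, -0.3003,  0.1326]), array([257.576 , 168.2856]))]
pointer [(0.65, array([ 0.5823, -0.0626,  0.0429]), array([246.6041, 248.8351]))]
mark []
top [ 0.4794 -0.2239  1.1011] [[-0.014713063469490521, -0.9973076515569844, 0.07183991863327326], [-0.9998820104852427, 0.014357665299988838, -0.00546100312419321], [0.0044148466940195225, -0.07191179036170686, -0.9974012249519459]]
tray [(0.82, array([ 0.4184, -0.2875,  0.0443]), array([279.3958, 250.0456]))]
tray_grip [(0.62, array([ 0.4105, -0.2881,  0.0404]), array([279.6082, 253.27  ]))]
tray_strip [(0.58, array([ 0.4141, -0.2903,  0.045 ]), array([280.6275, 251.8489]))]
cleat [(0.57, array([ 0.5756, -0.0857,  0.0469]), array([194.8938, 185.9733]))]
cleat_edge [(0.75, array([ 0.5755, -0.0876,  0.0471]), array([195.6676, 186.0132]))]
wheel_axis [(0.79, array([ 0.5611, -0.1278,  0.05  ]), array([212.2554, 191.6266]))]
knob_mid []
pointer [(0.77, array([ 0.5758, -0.0825,  0.0406]), array([193.9269, 186.1404]))]
mark [(0.58, array([ 0.415 , -0.2896,  0.0432]), array([280.2916, 251.4163])), (0.51, array([0.4906, 0.0162, 0.0436]), array([153.005 , 221.8015]))]
3.25
```

View pics/side0.png

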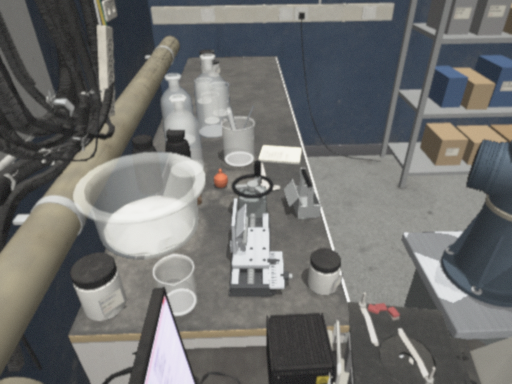

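View pics/top0.png

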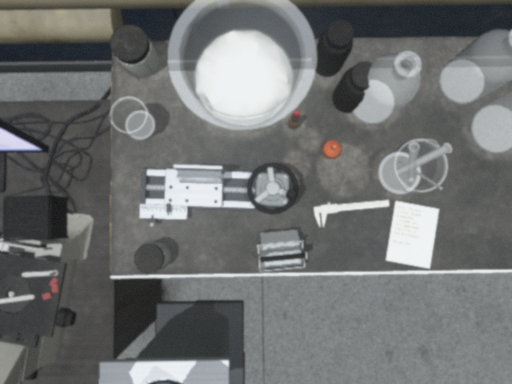

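Run:
```python
import cv2
t=cv2.imread('pics/top0.png')
cv2.imwrite('pics/tz1.png',cv2.resize(t[150:285,130:320],None,fx=4.2,fy=4.2,interpolation=cv2.INTER_CUBIC))
s=cv2.imread('pics/side0.png')
cv2.imwrite('pics/sz1.png',cv2.resize(s[150:310,215:345],None,fx=3.75,fy=3.75,interpolation=cv2.INTER_CUBIC))
```

```text
(no output)
```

View pics/tz1.png

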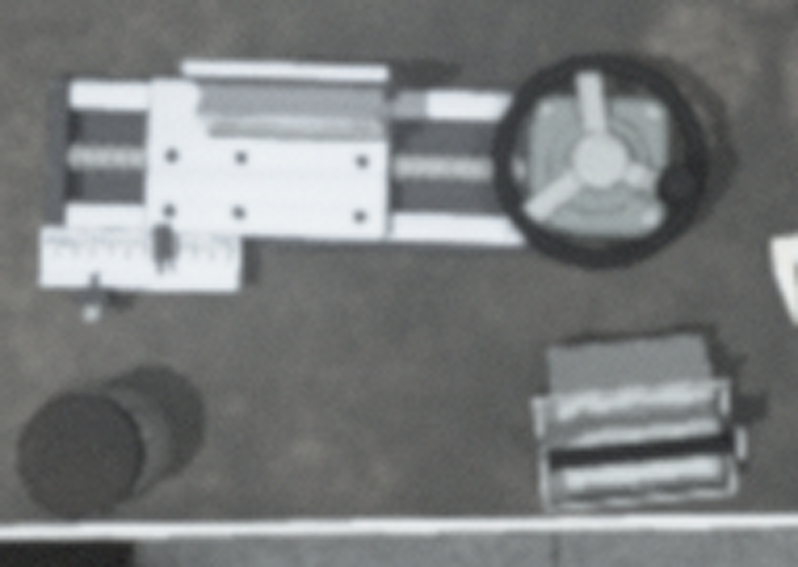

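View pics/sz1.png

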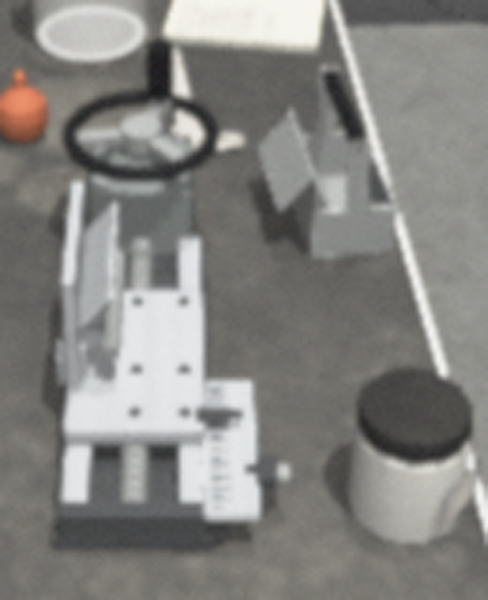

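```bash
cat > /dev/null
python3 - <<'E'
from h import *
np.set_printoptions(precision=4,suppress=True)
s=shot('side');t=shot('top')
T=lambda u,v:(t,u/4.2+130-.38,v/4.2+150-.38)
S=lambda u,v:(s,u/3.75+215-.37,v/3.75+150-.37)
for n,a,b in [('barL',(552,457),(357,130)),('barR',(735,440),(325,78)),('hub',(600,160),(143,125)),('knobtop',(680,180),(160,45)),
  ('ptr',(163,270),(242,412)),('blade',(96,275),(247,468)),('platetopL',(183,67),(70,385)),('platetopR',(388,73),(78,185)),('cleatL',(210,130),(95,345)),('cleatR',(385,130),(116,300)),('deckFL',(147,233),(205,436)),('deckFR',(387,240),(205,293)),('scrwdeck1',(168,211),(184,412)),('screwdeck',(359,216),(184,302))]:
    print(n,*tri(T(*a),S(*b)))
print(R.from_quat(sensors.get_obs()['tool_rot']).as_matrix())
E
```

```text
barL [ 0.4034 -0.2418  0.1113] [array([-0. ,  0.3]), array([-0.3,  0. ])]
barR [ 0.4115 -0.3419  0.0966] [array([ 0. , -0.3]), array([ 0.2, -0. ])]
hub [ 0.5623 -0.2707  0.1024] [array([-0. ,  0.8]), array([-0.6, -0.1])]
knobtop [ 0.5474 -0.3099  0.1492] [array([-0. ,  0.7]), array([-0.6, -0. ])]
ptr [ 0.5071 -0.0209  0.0442] [array([-0.1,  0.8]), array([-0.8, -0. ])]
blade [0.5061 0.0193 0.0359] [array([-0. ,  0.4]), array([-0.4, -0. ])]
platetopL [ 0.6192 -0.0353  0.0593] [array([-0.1,  2.2]), array([-2.2, -0.2])]
platetopR [ 0.6087 -0.1572  0.1283] [array([-0. ,  0.6]), array([-0.5, -0.1])]
cleatL [ 0.592  -0.0536  0.0745] [array([ 0.1, -2.4]), array([2.3, 0.2])]
cleatR [ 0.5867 -0.1485  0.0333] [array([-0.1,  1. ]), array([-0.9, -0.1])]
deckFL [ 0.5301 -0.01    0.0349] [array([-0. ,  0.3]), array([-0.3, -0. ])]
deckFR [ 0.5227 -0.1493  0.0365] [array([-0.1,  0.9]), array([-0.8, -0. ])]
scrwdeck1 [ 0.5425 -0.0237  0.0429] [array([-0. ,  0.2]), array([-0.2, -0. ])]
screwdeck [ 0.5375 -0.1337  0.0417] [array([-0. ,  0.5]), array([-0.4, -0. ])]
[[ 0.4094  0.     -0.9124]
 [ 0.9124  0.      0.4094]
 [ 0.0001 -1.     -0.    ]]
```

Emit:
play_rows --moves "15 -42 3 0 0 -0.07 87;15 -42 3 0 0 -0.07 87;15 -42 3 0 0 -0.07 87;15 -42 3 0 0 -0.07 87;15 -42 3 0 0 -0.07 87;15 -42 3 0 0 -0.07 87;15 -42 3 0 0 -0.07 87;15 -42 3 0 0 -0.07 87;15 -42 3 0 0 -0.07 87;15 -42 3 0 0 -0.07 87;15 -42 3 0 0 -0.07 87;15 -42 3 0 0 -0.07 87;15 -42 3 0 0 -0.07 87;15 -42 3 0 0 -0.07 87;15 -42 3 0 0 -0.07 87;15 -42 3 0 0 -0.07 87"

```text
time: 4.95
position: [0.5009, -0.1223, 0.2755]
tool_rot: [0.708, 0.003, 0.008, -0.706]
ft_force: [0.7, 0.2, 0.1]
grip_width: 0.0866
```

Run:
```python
from h import *
np.set_printoptions(precision=4,suppress=True)
c=shot('wrist','w1.png'); import pickle; pickle.dump({k:c[k] for k in 'oRK'},open('w1.pkl','wb'))
print(sensors.get_obs()['position'],c['o'])
cv2.imwrite('pics/w1b.png',cv2.resize(c['image'],None,fx=1.5,fy=1.5,interpolation=cv2.INTER_CUBIC))
```

```text
[ 0.5053 -0.1302  0.2765] [ 0.4992 -0.0554  0.4382]
```

View pics/w1b.png

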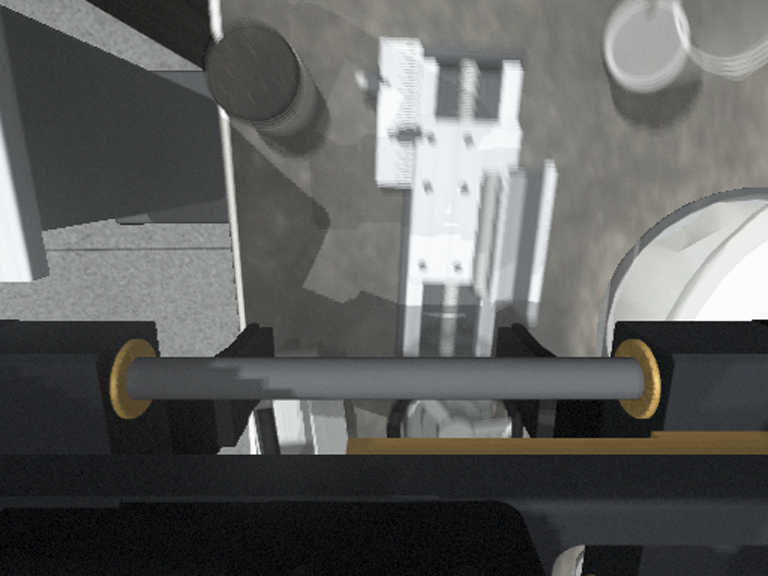

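```bash
cat >> h.py <<'E'
import pickle
def wsave(n):
    c=shot('wrist',n+'.png'); pickle.dump({k:c[k] for k in 'oRK'},open(n+'.pkl','wb'))
    i=c['image']; cv2.imwrite('pics/'+n+'b.png',cv2.resize(i,None,fx=1.5,fy=1.5,interpolation=cv2.INTER_CUBIC))
    o=sensors.get_obs(); print(o['time'],o['position'],c['o']); return c
def wl(n): return pickle.load(open(n+'.pkl','rb'))
E
python3 - <<'E'
from h import *
c=wsave('w2')
cv2.imwrite('pics/w2z.png',cv2.resize(c['image'][10:225,230:400],None,fx=2.75,fy=2.75,interpolation=cv2.INTER_CUBIC))
E
```

```text
5.05 [ 0.5037182  -0.12644015  0.27601559] [ 0.50294234 -0.06183829  0.43853398]
```

Emit:
play_rows --moves "0 -20 0 0 0 0 87;0 -35 0 0 0 0.01 87;0 -35 0 0 0 0.01 87;0 -35 0 0 0 0.01 87;0 -30 0 0 0 0 87;0 -10 0 0 0 0 87;0 0 0 0 0 0 87;0 0 0 0 0 0 87"

```text
time: 5.85
position: [0.5015, -0.2911, 0.2751]
tool_rot: [0.707, 0.015, -0.003, -0.707]
ft_force: [-0.2, 0.5, -0.4]
grip_width: 0.087
```

Run:
```python
from h import *
c=wsave('w3')
```

```text
5.9 [ 0.50153145 -0.29084998  0.27511262] [ 0.49740668 -0.22472235  0.43791059]
```

View pics/w2z.png

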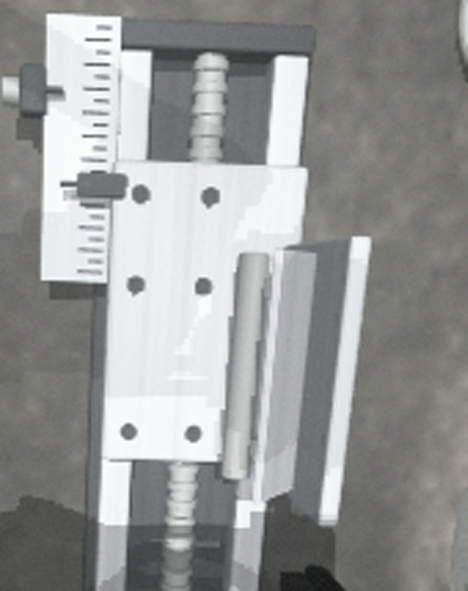

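View pics/w3b.png

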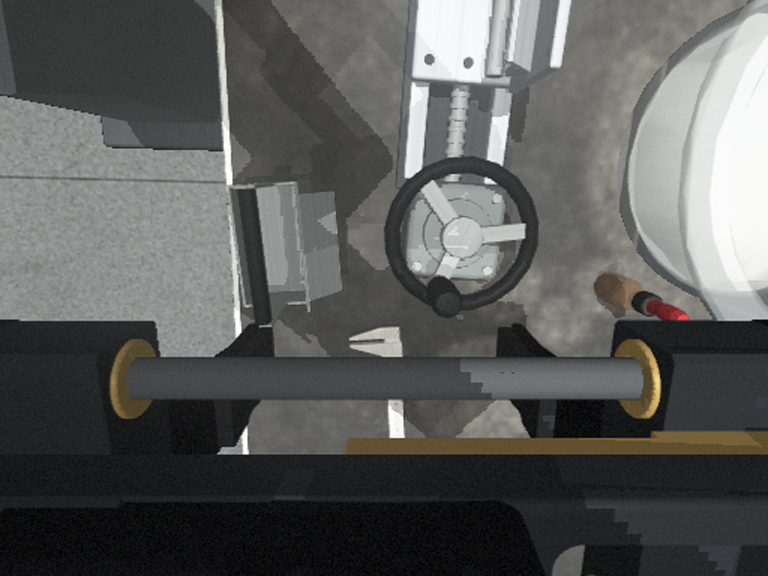

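Run:
```python
from h import *
np.set_printoptions(precision=4,suppress=True)
a=wl('w2');b=wl('w3')
A=lambda u,v:(u/2.75+230-.32,v/2.75+10-.32)
B=lambda u,v:(u/1.5-.17,v/1.5-.17)
print('screw tri',tri((a,*A(128,432)),(b,*B(429,59))),tri((a,*A(193,434)),(b,*B(468,62))))
print('platecornR tri',tri((a,*A(319,522)),(b,*B(550,66))))
for n,p in [('s',(141,194)),('s',(136,286)),('s',(128,432)),('s2',(210,196)),('s2',(203,287)),('s2',(193,434))]: print(n,onz(a,*A(*p),.044))
print('plate front top L/R',onz(a,*A(348,241),.134),onz(a,*A(319,523),.134),'back',onz(a,*A(371,238),.134),onz(a,*A(338,523),.134))
print('cleat edge L',onz(a,*A(277,250),.122),onz(a,*A(252,500),.122))
print('rail',onz(a,*A(255,253),.079),onz(a,*A(234,478),.079))
print('ptr',onz(a,*A(64,184.5),.046),'blade',onz(a,*A(63,93),.046))
print('bedfar corners', onz(a,*A(122,18),.03),onz(a,*A(316,28),.03))
print('bar',onz(b,*B(233,187),.107),onz(b,*B(257,187),.107),onz(b,*B(250,322),.107),onz(b,*B(271,322),.107))
print('tray rear wall top', onz(b,*B(297,180),.072),onz(b,*B(310,308),.072),'strip',onz(b,*B(332,192),.04),onz(b,*B(342,292),.04))
print('hub',onz(b,*B(462,237),.1),'knobtop',onz(b,*B(447,303),.153))
th=np.linspace(0,6.28,8)
for p in [(386,236),(538,235),(462,157),(462,312)]: print('rim',onz(b,*B(*p),.096))
```

```text
screw tri (array([ 0.5383, -0.1347,  0.045 ]), [array([-0., -0.]), array([0.1, 0. ])]) (array([ 0.5701, -0.1361,  0.0456]), [array([-0.1, -0. ]), array([0.2, 0. ])])
platecornR tri (array([ 0.6067, -0.1562,  0.1313]), [array([-0.1, -0. ]), array([ 0.1, -0. ])])
s [ 0.5438 -0.0246  0.044 ]
s [ 0.5418 -0.0653  0.044 ]
s [ 0.5384 -0.1349  0.044 ]
s2 [ 0.5755 -0.0258  0.044 ]
s2 [ 0.5735 -0.0662  0.044 ]
s2 [ 0.5706 -0.1364  0.044 ]
plate front top L/R [ 0.6093 -0.0498  0.134 ] [ 0.6059 -0.1558  0.134 ] back [ 0.6176 -0.0488  0.134 ] [ 0.6134 -0.1559  0.134 ]
cleat edge L [ 0.587  -0.0522  0.122 ] [ 0.5819 -0.1492  0.122 ]
rail [ 0.589 -0.052  0.079] [ 0.5839 -0.1505  0.079 ]
ptr [ 0.5086 -0.0204  0.046 ] blade [0.5087 0.0174 0.046 ]
bedfar corners [0.5359 0.0513 0.03  ] [0.624  0.0468 0.03  ]
bar [ 0.3941 -0.2377  0.107 ] [ 0.4114 -0.2373  0.107 ] [ 0.4013 -0.3406  0.107 ] [ 0.4176 -0.3402  0.107 ]
tray rear wall top [ 0.4343 -0.2323  0.072 ] [ 0.443  -0.3391  0.072 ] strip [ 0.4591 -0.2424  0.04  ] [ 0.4681 -0.333   0.04  ]
hub [ 0.5642 -0.271   0.1   ] knobtop [ 0.5467 -0.3084  0.153 ]
rim [ 0.506  -0.2722  0.096 ]
rim [ 0.6242 -0.2686  0.096 ]
rim [ 0.5609 -0.212   0.096 ]
rim [ 0.5693 -0.3325  0.096 ]
```

```bash
cat >> h.py <<'E'
def delta(x,y,z,yaw):
    o=sensors.get_obs(); cu=R.from_quat(o['tool_rot'])
    X=np.array([np.cos(yaw),np.sin(yaw),0]);Y=np.array([0,0,-1.]);M=np.column_stack([X,Y,np.cross(X,Y)])
    rv=(R.from_matrix(M)*cu.inv()).as_rotvec()
    print('t',round(o['time'],2),'pos',np.round(o['position'],4),'F',np.round(o['ft_force'],1),'w',round(o['grip_width'],4),'dmm',np.round((np.array([x,y,z])-o['position'])*1000,1),'rv',np.round(rv,3))
E
python3 - <<'E'
from h import *
delta(.405,-.290,.083,.085)
E
```

```text
t 5.9 pos [ 0.5015 -0.2908  0.2751] F [-0.3 -0.  -0.1] w 0.0873 dmm [ -96.5    0.8 -192.1] rv [-0.001  0.018  0.059]
```

Emit:
play_rows --moves "-25 0 0 0 0.01 0.03 87;-35 0 -5 0 0.01 0.03 87;-35 0 -15 0 0 0 87;-5 0 -35 0 0 0 87;0 0 -35 0 0 0 87;0 0 -35 0 0 0 87;0 0 -25 0 0 0 87;0 0 -5 0 0 0 87;0 0 0 0 0 0 87"

```text
time: 6.8
position: [0.4008, -0.2762, 0.1202]
tool_rot: [0.706, 0.038, -0.036, -0.706]
ft_force: [0.6, -0.3, -0.6]
grip_width: 0.0865
```

Run:
```python
from h import *
delta(.405,-.290,.083,.085)
c=shot('top'); cv2.imwrite('pics/t2.png',cv2.resize(c['image'][210:290,220:340],None,fx=5,fy=5,interpolation=cv2.INTER_CUBIC))
c=wsave('w4')
```

```text
t 6.8 pos [ 0.4008 -0.2762  0.1202] F [ 0.6 -0.3 -0.6] w 0.0865 dmm [  4.2 -13.8 -37.2] rv [ 0.001  0.003 -0.02 ]
6.9 [ 0.40133299 -0.27715501  0.1212866 ] [ 0.3937705  -0.21006299  0.28346816]
```

View pics/w4b.png

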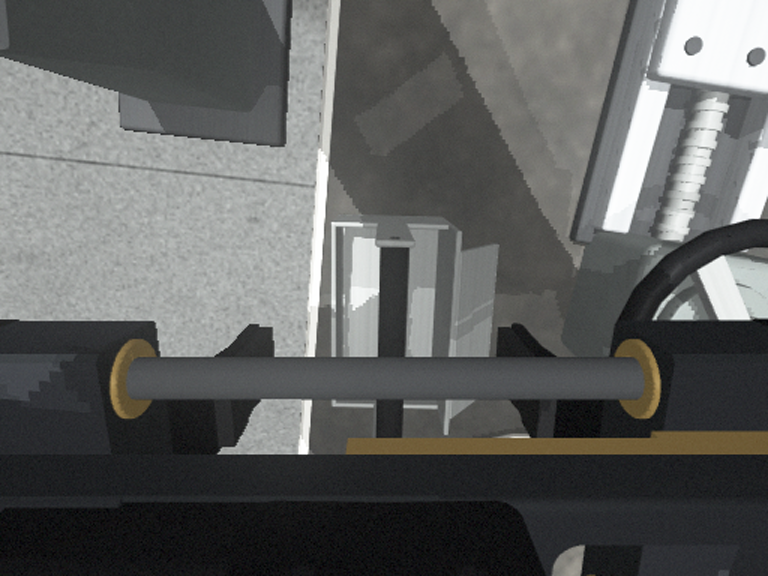

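View pics/t2.png

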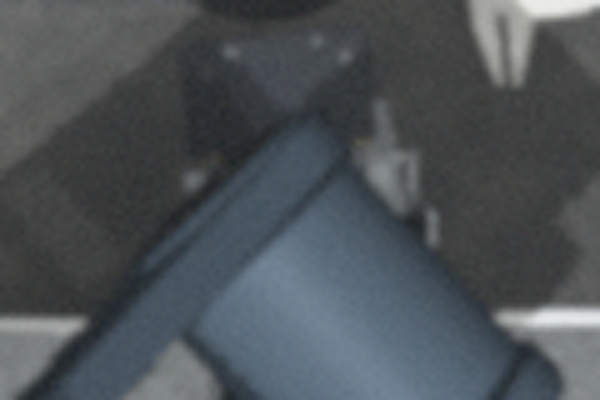

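Run:
```python
from h import *
np.set_printoptions(precision=4,suppress=True)
b=wl('w4');B=lambda u,v:(u/1.5-.17,v/1.5-.17)
for n,p,z in [('barend L',(380,247),.107),('barend R',(409,247),.107),('bar near L',(377,435),.107),('bar near R',(402,435),.107),('rear wall top far',(459,231),.072),('front wall corner',(332,223),.045),('strap top',(396,238),.107),('strip corner',(497,246),.04),('near wall', (445,433),.072)]: print(n,onz(b,*B(*p),z))
```

```text
barend L [ 0.3957 -0.2393  0.107 ]
barend R [ 0.4073 -0.238   0.107 ]
bar near L [ 0.4032 -0.3243  0.107 ]
bar near R [ 0.4144 -0.3231  0.107 ]
rear wall top far [ 0.4327 -0.2334  0.072 ]
front wall corner [ 0.3695 -0.2394  0.045 ]
strap top [ 0.4016 -0.235   0.107 ]
strip corner [ 0.4608 -0.243   0.04  ]
near wall [ 0.4413 -0.3419  0.072 ]
```

Emit:
play_rows --moves "4 -13 0 0 0 -0.02 87;0 0 0 0 0 0 87;0 0 -15 0 0 0 87;0 0 -15 0 0 0 87;0 0 -6 0 0 0 87;0 0 0 0 0 0 87"

```text
time: 7.5
position: [0.4106, -0.2971, 0.0911]
tool_rot: [0.712, 0.035, -0.024, -0.7]
ft_force: [0.5, 0.2, 0.5]
grip_width: 0.0869
```

Run:
```python
from h import *
delta(.4055,-.290,.083,.085)
```

```text
t 7.5 pos [ 0.4106 -0.2971  0.0911] F [0.5 0.2 0.5] w 0.0869 dmm [-5.1  7.1 -8.1] rv [0.016 0.016 0.002]
```

Emit:
play_rows --moves "-5 7 -8 0.016 0.016 0 87;0 0 0 0 0 0 87;0 0 0 0 0 0 87"

```text
time: 7.8
position: [0.4059, -0.2904, 0.0839]
tool_rot: [0.707, 0.029, -0.029, -0.706]
ft_force: [1.1, -0.3, -1.2]
grip_width: 0.087
```

Run:
```python
from h import *
delta(.4055,-.290,.083,.085)
```

```text
t 7.8 pos [ 0.4059 -0.2904  0.0839] F [ 1.1 -0.3 -1.2] w 0.087 dmm [-0.4  0.4 -0.9] rv [0.001 0.001 0.003]
```

Well aligned; close with 30 N.

Emit:
play_rows --moves "0 0 0 0 0 0 10;0 0 0 0 0 0 8;0 0 0 0 0 0 8;0 0 0 0 0 0 8;0 0 0 0 0 0 8;0 0 0 0 0 0 8" --newtons 35

```text
time: 8.4
position: [0.4063, -0.2908, 0.0848]
tool_rot: [0.707, 0.03, -0.029, -0.706]
ft_force: [0.5, -0.6, -0.2]
grip_width: 0.0471
```

Run:
```python
from h import *
delta(.4055,-.290,.083,.085)
```

```text
t 8.4 pos [ 0.4063 -0.2908  0.0848] F [ 0.5 -0.6 -0.2] w 0.0471 dmm [-0.8  0.8 -1.8] rv [0.002 0.002 0.003]
```

Emit:
play_rows --moves "0 0 0 0 0 0 8;0 0 0 0 0 0 8;0 0 0 0 0 0 8;0 0 0 0 0 0 8;0 0 0 0 0 0 8;0 0 0 0 0 0 8;0 0 0 0 0 0 8"

```text
time: 9.1
position: [0.4059, -0.2906, 0.0846]
tool_rot: [0.707, 0.029, -0.029, -0.706]
ft_force: [-0.8, -0.3, -0.3]
grip_width: 0.0118
```

Run:
```python
from h import *
delta(.4055,-.290,.083,.085)
```

```text
t 9.1 pos [ 0.4059 -0.2906  0.0846] F [-0.8 -0.3 -0.3] w 0.0118 dmm [-0.4  0.6 -1.6] rv [0.002 0.001 0.002]
```

Emit:
play_rows --moves "0 0 15 0 0 0 8;0 0 30 0 0 0 8;0 0 35 0 0 0 8;0 0 30 0 0 0 8;0 0 10 0 0 0 8;0 0 0 0 0 0 8"

```text
time: 9.7
position: [0.4026, -0.2865, 0.204]
tool_rot: [-0.703, -0.027, 0.031, 0.71]
ft_force: [-0.1, -0.8, -5.6]
grip_width: 0.0114
```

Run:
```python
from h import *
delta(.46,-.0994,.205,-.047)
```

```text
t 9.7 pos [ 0.4026 -0.2865  0.204 ] F [-0.1 -0.8 -5.6] w 0.0114 dmm [ 57.4 187.1   1. ] rv [-0.009 -0.006 -0.129]
```

Emit:
play_rows --moves "3 10 0 0 0 -0.01 8;6 22 0 0 0 -0.015 8;7 25 0 0 0 -0.02 8;7 25 0 0 0 -0.02 8;7 25 0 0 0 -0.02 8;7 25 0 0 0 -0.015 8;7 25 0 0 0 -0.01 8;6 18 0 0 0 -0.01 8;4 8 0 0 0 0 8;0 0 0 0 0 0 8;0 0 0 0 0 0 8"

```text
time: 10.8
position: [0.4467, -0.0848, 0.1859]
tool_rot: [-0.695, 0.031, -0.004, 0.718]
ft_force: [-0.5, 0.5, -3.5]
grip_width: 0.0114
```

Run:
```python
from h import *
delta(.5448,-.0994,.205,-.047)
c=wsave('w5')
c=shot('side'); cv2.imwrite('pics/s5.png',cv2.resize(c['image'][130:310,200:360],None,fx=3.3,fy=3.3,interpolation=cv2.INTER_CUBIC))
```

```text
t 10.8 pos [ 0.4467 -0.0848  0.1859] F [-0.5  0.5 -3.5] w 0.0114 dmm [ 98.1 -14.6  19.1] rv [-0.033 -0.037  0.002]
10.85 [ 0.44665913 -0.08496117  0.18591954] [ 0.45656179 -0.0238477   0.35064063]
```

View pics/w5b.png

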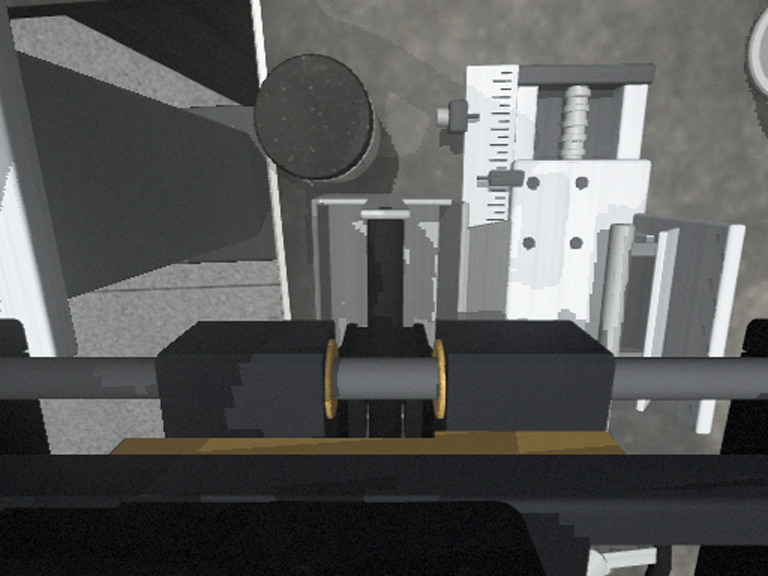

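View pics/s5.png

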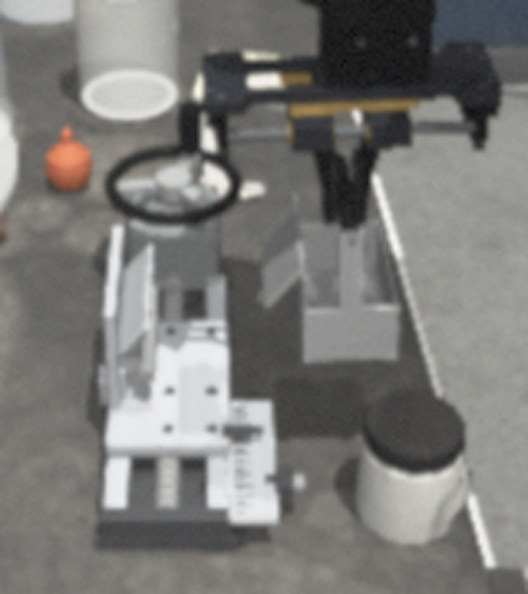

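Run:
```python
from h import *
np.set_printoptions(precision=4,suppress=True)
b=wl('w5');B=lambda u,v:(u/1.5-.17,v/1.5-.17)
M=R.from_quat(sensors.get_obs()['tool_rot']).as_matrix();p=sensors.get_obs()['position']
for n,q,h in [('strap far top',(386,212),.107),('bar L',(367,250),.107),('bar R',(404,250),.107),('rearwall',(466,203),.072),('strip corner',(510,222),.04),('ctr',(384,300),.107)]:
    o,d=ray(b,q[0]/1.5-.17,q[1]/1.5-.17); o2=M.T@(o-p);d2=M.T@d
    s=((.0846-h)-o2[1])/d2[1]; print(n,(o2+s*d2)*1000)
```

```text
strap far top [  0.7443 -22.4     55.138 ]
bar L [ -5.2825 -22.4     43.1141]
bar R [  6.529  -22.4     43.1436]
rearwall [31.9367 12.6    55.7016]
strip corner [58.5733 44.6    44.984 ]
ctr [  0.179  -22.4     26.5198]
```

Emit:
play_rows --moves "0 -5 10 -0.016 -0.018 0 8;0 -5 10 -0.016 -0.018 0 8;10 -3 0 0 0 0 8;0 0 0 0 0 0 8"

```text
time: 11.3
position: [0.458, -0.1025, 0.209]
tool_rot: [0.708, -0.017, 0.021, -0.706]
ft_force: [0.3, -0.8, -4.7]
grip_width: 0.0117
```

Run:
```python
from h import *
delta(.5448,-.0994,.205,-.047)
```

```text
t 11.3 pos [ 0.458  -0.1025  0.209 ] F [ 0.3 -0.8 -4.7] w 0.0117 dmm [86.8  3.1 -4. ] rv [0.004 0.005 0.007]
```

Emit:
play_rows --moves "6 0 0 0 0 0.007 8;12 0 0 0 0 0 8;14 1 0 0 0 0 8;14 1 0 0 0 0 8;14 1 0 0 0 0 8;12 0 0 0 0 0 8;8 0 0 0 0 0 8;4 0 0 0 0 0 8;0 0 0 0 0 0 8;0 0 0 0 0 0 8"

```text
time: 12.3
position: [0.5502, -0.0984, 0.2064]
tool_rot: [0.707, -0.015, 0.018, -0.706]
ft_force: [0.4, 0.7, -3.8]
grip_width: 0.0118
```

Run:
```python
from h import *
delta(.5448,-.0994,.205,-.047)
```

```text
t 12.3 pos [ 0.5502 -0.0984  0.2064] F [ 0.4  0.7 -3.8] w 0.0118 dmm [-5.4 -1.  -1.4] rv [ 0.002  0.003 -0.001]
```

Emit:
play_rows --moves "-5 -1 -1 0.002 0.003 0 8;0 0 0 0 0 0 8;0 0 -12 0 0 0 8;0 0 0 0 0 0 8;0 0 0 0 0 0 8"

```text
time: 12.8
position: [0.5425, -0.0994, 0.1922]
tool_rot: [-0.707, 0.018, -0.016, 0.707]
ft_force: [0.3, 0.1, -4.0]
grip_width: 0.0115
```

Run:
```python
from h import *
delta(.5448,-.0994,.1496,-.047)
c=wsave('w6')
cv2.imwrite('pics/w6z.png',cv2.resize(c['image'][0:240,200:440],None,fx=2.5,fy=2.5,interpolation=cv2.INTER_CUBIC))
c=shot('side'); cv2.imwrite('pics/s6.png',cv2.resize(c['image'][150:310,200:330],None,fx=3.7,fy=3.7,interpolation=cv2.INTER_CUBIC))
```

```text
t 12.8 pos [ 0.5425 -0.0994  0.1922] F [ 0.3  0.1 -4. ] w 0.0115 dmm [  2.3  -0.  -42.6] rv [-0.001 -0.002  0.   ]
12.85 [ 0.54210202 -0.09918976  0.19197376] [ 0.54654816 -0.03316702  0.35510728]
```

View pics/w6z.png

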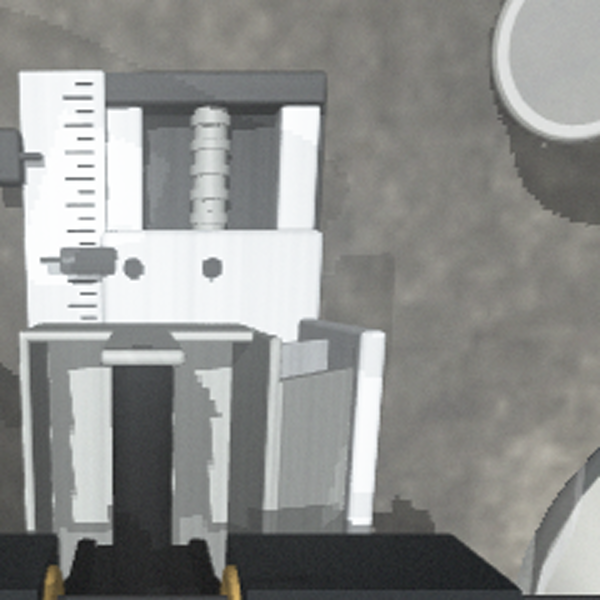

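View pics/s6.png

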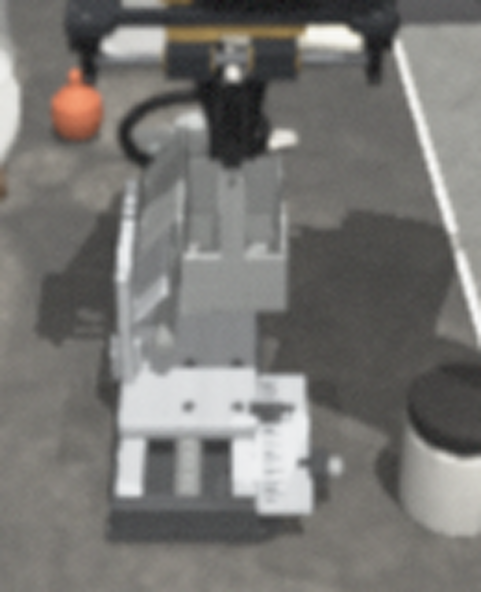

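Run:
```python
from h import *
np.set_printoptions(precision=4,suppress=True)
b=wl('w6');B=lambda u,v:(u/2.5+200-.3,v/2.5-.3)
for n,p,z in [('screw',(134,268),.044),('screw2',(212,268),.044),('plL',(359,332),.134),('plbackL',(384,332),.134),('plR',(347,526),.134),('ptr',(42,260.5),.046),('blade',(43,157),.046),('cleatL edge? ',(278,343),.122)]: print(n,onz(b,*B(*p),z))
M=R.from_quat(sensors.get_obs()['tool_rot']).as_matrix();p=sensors.get_obs()['position']
for n,q,h in [('strap far top',(143,352),.107),('rearwall',(281,338),.072),('strip far',(353,372),.04)]:
    u=B(*q);o,d=ray(b,*u); o2=M.T@(o-p);d2=M.T@d
    s=((.0846-h)-o2[1])/d2[1]; print(n,(o2+s*d2)*1000)
```

```text
screw [ 0.5434 -0.0249  0.044 ]
screw2 [ 0.575  -0.0263  0.044 ]
plL [ 0.6095 -0.0484  0.134 ]
plbackL [ 0.6168 -0.0487  0.134 ]
plR [ 0.6073 -0.1082  0.134 ]
ptr [ 0.5067 -0.0203  0.046 ]
blade [0.5102 0.0182 0.046 ]
cleatL edge?  [ 0.5878 -0.0514  0.122 ]
strap far top [  1.1636 -22.4     54.6739]
rearwall [33.5365 12.6    55.0281]
strip far [60.1123 44.6    43.6221]
```

Emit:
play_rows --moves "2 0 -8 0 0 0 8;0 0 -10 0 0 0 8;0 0 -8 0 0 0 8;0 0 0 0 0 0 8;0 0 0 0 0 0 8"

```text
time: 13.4
position: [0.5447, -0.0992, 0.1635]
tool_rot: [-0.706, 0.018, -0.016, 0.707]
ft_force: [0.4, 0.5, -3.2]
grip_width: 0.0116
```

Run:
```python
from h import *
delta(.5440,-.0994,.1496,-.047)
```

```text
t 13.4 pos [ 0.5447 -0.0992  0.1635] F [ 0.4  0.5 -3.2] w 0.0116 dmm [ -0.7  -0.2 -13.9] rv [-0.001 -0.003  0.   ]
```

Emit:
play_rows --moves "-1 0 -6 0 -0.003 0 8;0 0 -5 0 0 0 8;0 0 0 0 0 0 8;0 0 0 0 0 0 8"

```text
time: 13.8
position: [0.5438, -0.0993, 0.1517]
tool_rot: [-0.706, 0.016, -0.017, 0.707]
ft_force: [0.1, -0.5, -4.1]
grip_width: 0.0116
```

Run:
```python
from h import *
delta(.5440,-.0994,.1496,-.047)
c=wsave('w7')
cv2.imwrite('pics/w7z.png',cv2.resize(c['image'][0:240,200:440],None,fx=2.5,fy=2.5,interpolation=cv2.INTER_CUBIC))
```

```text
t 13.8 pos [ 0.5438 -0.0993  0.1517] F [ 0.1 -0.5 -4.1] w 0.0116 dmm [ 0.2 -0.1 -2.1] rv [-0.001  0.001  0.   ]
13.85 [ 0.54378722 -0.09926763  0.15176676] [ 0.54729391 -0.03310278  0.31469641]
```

View pics/w7z.png

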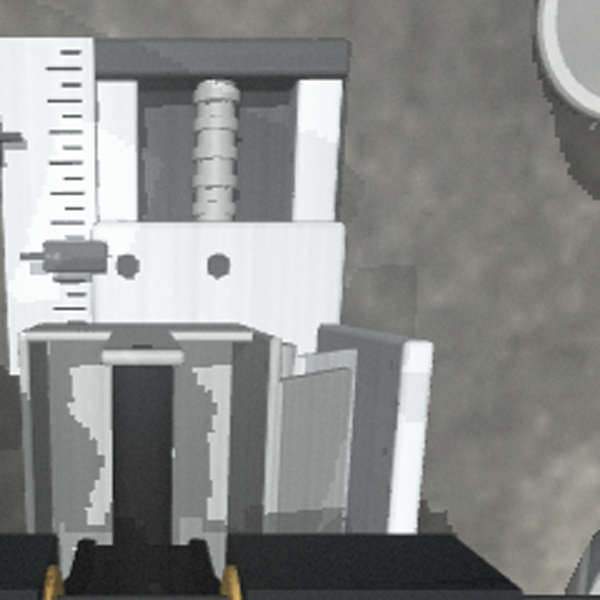

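Emit:
play_rows --moves "0.5 0 -2.5 0 0 0 8;0 0 0 0 0 0 8;0 0 0 0 0 0 8"

```text
time: 14.15
position: [0.5448, -0.0995, 0.1496]
tool_rot: [-0.707, 0.016, -0.017, 0.707]
ft_force: [-0.4, -0.4, -3.8]
grip_width: 0.0113
```

Run:
```python
from h import *
delta(.5440,-.0994,.1496,-.047)
```

```text
t 14.15 pos [ 0.5448 -0.0995  0.1496] F [-0.4 -0.4 -3.8] w 0.0113 dmm [-0.8  0.1  0. ] rv [-0.001  0.002  0.   ]
```

Emit:
play_rows --moves "0 0 0 0 0 0 36;0 0 0 0 0 0 36;0 0 0 0 0 0 36;0 0 0 0 0 0 36;0 0 0 0 0 0 36;0 0 0 0 0 0 36"

```text
time: 14.75
position: [0.5474, -0.1005, 0.1525]
tool_rot: [0.708, -0.014, 0.02, -0.706]
ft_force: [-1.3, -0.8, -0.2]
grip_width: 0.0357
```

Run:
```python
from h import *
np.set_printoptions(precision=4,suppress=True)
delta(.5440,-.0994,.2396,-.047)
c=wsave('w8')
cv2.imwrite('pics/w8z.png',cv2.resize(c['image'][0:240,200:440],None,fx=2.5,fy=2.5,interpolation=cv2.INTER_CUBIC))
```

```text
t 14.75 pos [ 0.5474 -0.1005  0.1525] F [-1.3 -0.8 -0.2] w 0.0357 dmm [-3.4  1.1 87.1] rv [0.002 0.009 0.   ]
14.8 [ 0.5474 -0.1005  0.1524] [ 0.5496 -0.0338  0.3152]
```

View pics/w8z.png

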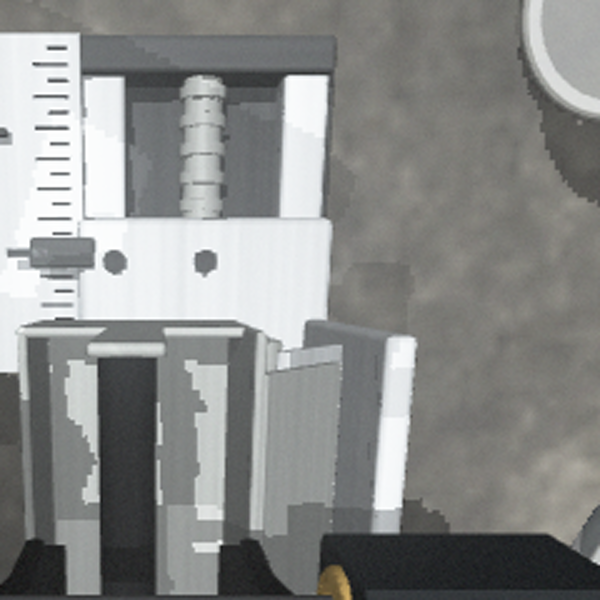

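Run:
```python
from h import *
np.set_printoptions(precision=4,suppress=True)
b=wl('w8');B=lambda u,v:(u/2.5+200-.3,v/2.5-.3)
C=np.array([.5462,-.0994]);t=-.047;ex=np.array([np.cos(t),np.sin(t)]);ey=np.array([-np.sin(t),np.cos(t)])
for n,p,z in [('strap far top',(127,343),.169),('bar L',(99,450),.169),('bar R',(156,450),.169),('rearwall',(267,333),.134),('rw near',(256,520),.134),('front corner',(20,330),.107),('plL',(388,337),.134),('screw',(115,262),.044)]:
    q=onz(b,*B(*p),z)[:2]-C; print(n,np.array([q@ex,q@ey])*1000)
```

```text
strap far top [-1.0476 55.1082]
bar L [-6.7877 33.7753]
bar R [ 4.7331 33.7621]
rearwall [32.4052 54.9569]
rw near [31.6201  7.6634]
front corner [-31.1536  54.135 ]
plL [61.7785 54.0184]
screw [-6.3458 74.1644]
```

Emit:
play_rows --moves "-3 1 3 0 0 0 36;0 0 20 0 0 0 36;0 0 35 0 0 0 36;0 0 30 0 0 0 36;0 0 10 0 0 0 50;0 0 0 0 0 0 50;0 0 0 0 0 0 50"

```text
time: 15.5
position: [0.5409, -0.0982, 0.252]
tool_rot: [-0.707, 0.016, -0.018, 0.707]
ft_force: [-0.4, 0.3, -0.7]
grip_width: 0.0478
```

Emit:
play_rows --moves "0 -20 0 0 0 0 50;0 -40 0 0 0 0 50;0 -45 0 0 0 0 50;0 -45 0 0 0 0 50;0 -45 0 0 0 0 50;0 -40 0 0 0 0 50;0 -20 0 0 0 0 50;0 0 0 0 0 0 50;0 0 0 0 0 0 50;0 0 0 0 0 0 50"

```text
time: 16.5
position: [0.5319, -0.3529, 0.2336]
tool_rot: [-0.699, 0.023, -0.007, 0.715]
ft_force: [0.6, -0.2, -0.4]
grip_width: 0.0499
```

Run:
```python
from h import *
delta(.547,-.309,.2,-.047)
c=wsave('w9')
```

```text
t 16.5 pos [ 0.5319 -0.3529  0.2336] F [ 0.6 -0.2 -0.4] w 0.0499 dmm [ 15.1  43.9 -33.6] rv [-0.023 -0.022 -0.004]
16.55 [ 0.5319193  -0.35246981  0.23366972] [ 0.53879822 -0.29028799  0.39788819]
```

View pics/w9b.png

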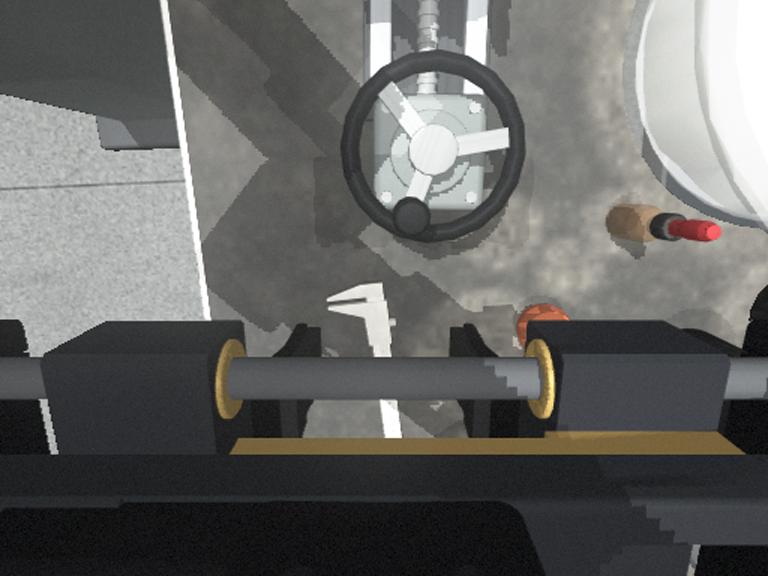

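Run:
```python
from h import *
np.set_printoptions(precision=4,suppress=True)
b=wl('w9');B=lambda u,v:(u/1.5-.17,v/1.5-.17)
for n,p,z in [('knob',(411,216),.153),('hub',(433,150),.1),('l',(342,147),.096),('r',(525,145),.096),('t',(433,50),.096),('b',(433,242),.096)]: print(n,onz(b,*B(*p),z))
a=wl('w3'); print(tri((a,*B(447,303)),(b,*B(411,216))),tri((a,*B(462,237)),(b,*B(433,150))))
```

```text
knob [ 0.547  -0.3082  0.153 ]
hub [ 0.5641 -0.2707  0.1   ]
l [ 0.5053 -0.266   0.096 ]
r [ 0.6237 -0.2699  0.096 ]
t [ 0.5654 -0.211   0.096 ]
b [ 0.5634 -0.3305  0.096 ]
(array([ 0.5469, -0.3083,  0.153 ]), [array([ 0.1, -0.1]), array([-0.2,  0.1])]) (array([ 0.564 , -0.2708,  0.1014]), [array([ 0., -0.]), array([-0.,  0.])])
```

Emit:
play_rows --moves "5 15 -8 -0.012 -0.012 0 50;10 30 -15 -0.012 -0.012 0 50;0 0 -10 0 0 0 50;0 0 0 0 0 0 50;0 0 0 0 0 0 50"

```text
time: 17.05
position: [0.5485, -0.299, 0.2018]
tool_rot: [0.707, -0.011, 0.013, -0.707]
ft_force: [-0.8, -0.6, 0.2]
grip_width: 0.0501
```

Run:
```python
from h import *
delta(.547,-.3083,.115,-.047)
```

```text
t 17.05 pos [ 0.5485 -0.299   0.2018] F [-0.8 -0.6  0.2] w 0.0501 dmm [ -1.5  -9.3 -86.8] rv [ 0.001  0.004 -0.013]
```

Emit:
play_rows --moves "-1.5 -9 -5 0 0.004 -0.01 50;0 0 -15 0 0 0 50;0 0 0 0 0 0 50;0 0 0 0 0 0 50"

```text
time: 17.45
position: [0.5481, -0.3127, 0.1837]
tool_rot: [0.709, -0.015, 0.018, -0.705]
ft_force: [-0.1, -0.0, 1.2]
grip_width: 0.0497
```

Run:
```python
from h import *
delta(.547,-.3083,.115,-.047)
```

```text
t 17.45 pos [ 0.5481 -0.3127  0.1837] F [-0.1 -0.   1.2] w 0.0497 dmm [ -1.1   4.4 -68.7] rv [ 0.007  0.004 -0.   ]
```

Emit:
play_rows --moves "-1 4 -15 0.007 0.004 0 50;0 0 -20 0 0 0 50;0 0 -20 0 0 0 50;0 0 -8 0 0 0 50;0 0 0 0 0 0 50;0 0 0 0 0 0 50"

```text
time: 18.05
position: [0.5474, -0.3108, 0.1189]
tool_rot: [0.707, -0.017, 0.018, -0.706]
ft_force: [-0.8, 0.3, 0.8]
grip_width: 0.0498
```

Run:
```python
from h import *
delta(.547,-.3083,.115,-.047)
c=wsave('w10')
```

```text
t 18.05 pos [ 0.5474 -0.3108  0.1189] F [-0.8  0.3  0.8] w 0.0498 dmm [-0.4  2.5 -3.9] rv [0.001 0.002 0.003]
18.1 [ 0.54749253 -0.31089587  0.1190934 ] [ 0.55081569 -0.24423969  0.28169564]
```

View pics/w10b.png

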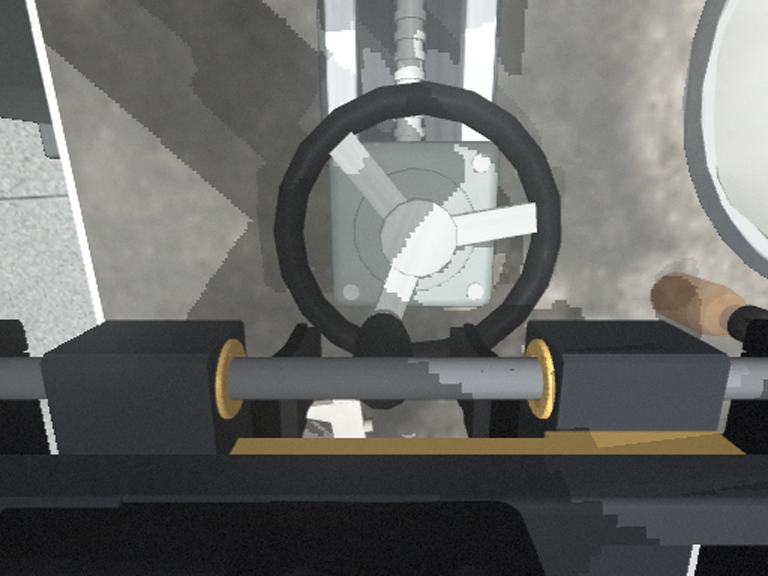

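Emit:
play_rows --moves "0 2.5 -3 0 0.002 0 50;0 0 0 0 0 0 30;0 0 0 0 0 0 16;0 0 0 0 0 0 16;0 0 0 0 0 0 16;0 0 0 0 0 0 16;0 0 0 0 0 0 16" --newtons 30

```text
time: 18.8
position: [0.5476, -0.3088, 0.1187]
tool_rot: [0.708, -0.017, 0.018, -0.705]
ft_force: [0.6, -0.6, -1.8]
grip_width: 0.0209
```

Run:
```python
from h import *
delta(.547,-.3083,.115,-.047)
```

```text
t 18.8 pos [ 0.5476 -0.3088  0.1187] F [ 0.6 -0.6 -1.8] w 0.0209 dmm [-0.6  0.5 -3.7] rv [0.004 0.002 0.002]
```

```bash
cat >> h.py <<'E'
A=np.array([.5645,-.2708])
def ang():
    o=sensors.get_obs(); d=np.array(o['position'][:2])-A
    return np.degrees(np.arctan2(d[1],d[0])),np.linalg.norm(d)*1000
def arc(step,n,r=42,a0=None,lead=0):
    a,rr=ang(); delta(A[0]+.042*np.cos(np.radians(a)),A[1]+.042*np.sin(np.radians(a)),.117,-.047)
    print('angle',a,'r',rr)
    if a0 is None:a0=a
    P=lambda d:r*np.array([np.cos(np.radians(d)),np.sin(np.radians(d))])
    print('; '.join('%.1f %.1f'%tuple(P(a0-step*(i+1))-P(a0-step*i)) for i in range(n)))
E
python3 - <<'E'
from h import *
arc(15,8)
E
```

```text
t 18.8 pos [ 0.5476 -0.3088  0.1187] F [ 0.6 -0.6 -1.8] w 0.0209 dmm [-0.2 -0.4 -1.7] rv [0.004 0.002 0.002]
angle -113.93636523283901 r 41.55409006421685
-9.4 5.7; -7.6 7.9; -5.2 9.6; -2.6 10.7; 0.3 11.0; 3.1 10.5; 5.7 9.4; 7.9 7.6
```

Emit:
play_rows --moves "-9.4 5.7 0 0 0 0 16;-7.6 7.9 0 0 0 0 16;-5.2 9.6 0 0 0 0 16;-2.6 10.7 0 0 0 0 16"

```text
time: 19.2
position: [0.524, -0.2848, 0.1187]
tool_rot: [0.715, -0.013, 0.02, -0.698]
ft_force: [-5.4, -6.6, -1.7]
grip_width: 0.0214
```

Run:
```python
from h import *
arc(15,8)
```

```text
t 19.2 pos [ 0.524  -0.2848  0.1187] F [-5.4 -6.6 -1.7] w 0.0214 dmm [ 0.8  0.3 -1.7] rv [ 0.025  0.009 -0.001]
angle -160.86266390605363 r 42.83682360454462
-2.2 10.7; 0.6 10.9; 3.5 10.4; 6.0 9.2; 8.2 7.3; 9.8 4.9; 10.7 2.2; 10.9 -0.6
```

Emit:
play_rows --moves "-2 11.5 0 0.008 0.004 0 16;0.5 12 0 0.005 0 0 16;3.5 11.5 0 0.005 0 0 16;6 10.5 0 0.003 0 0 16;8.5 8.5 0 0 0 0 16;10.2 6 0 0 0 0 16"

```text
time: 19.8
position: [0.5476, -0.2305, 0.1187]
tool_rot: [0.713, -0.015, 0.017, -0.701]
ft_force: [-3.4, -7.0, -3.0]
grip_width: 0.0211
```

Run:
```python
from h import *
arc(15,12)
```

```text
t 19.8 pos [ 0.5476 -0.2305  0.1187] F [-3.4 -7.  -3. ] w 0.0211 dmm [ 0.6 -1.5 -1.7] rv [ 0.018  0.003 -0.001]
angle 112.7709209160128 r 43.66109885650941
10.6 2.9; 11.0 0.1; 10.6 -2.8; 9.5 -5.4; 7.8 -7.7; 5.5 -9.5; 2.9 -10.6; 0.1 -11.0; -2.8 -10.6; -5.4 -9.5; -7.7 -7.8; -9.5 -5.5
```

Emit:
play_rows --moves "12 3 0 0.006 0 0 16;12.5 0 0 0.006 0 0 16;12 -3.2 0 0.004 0 0 16;10.8 -6.2 0 0 0 0 16;8.8 -8.8 0 0 0 0 16;6.2 -10.8 0 0 0 0 16;3.2 -12 0 0 0 0 16;0 -12.5 0 0 0 0 16;-3.2 -12 0 0 0 0 16;-6.2 -10.8 0 0 0 0 16"

```text
time: 20.8
position: [0.5973, -0.294, 0.1187]
tool_rot: [-0.702, 0.02, -0.007, 0.712]
ft_force: [-0.9, 7.1, 1.8]
grip_width: 0.0211
```

Run:
```python
from h import *
arc(15,15)
```

```text
t 20.8 pos [ 0.5973 -0.294   0.1187] F [-0.9  7.1  1.8] w 0.0211 dmm [ 1.5 -1.  -1.7] rv [-0.016 -0.018 -0.008]
angle -35.32227146877488 r 40.18929046268356
-7.5 -8.0; -9.3 -5.8; -10.5 -3.2; -11.0 -0.4; -10.7 2.4; -9.7 5.1; -8.0 7.5; -5.8 9.3; -3.2 10.5; -0.4 11.0; 2.4 10.7; 5.1 9.7; 7.5 8.0; 9.3 5.8; 10.5 3.2
```

Emit:
play_rows --moves "-8.5 -9 0 -0.006 -0.006 0 16;-10.6 -6.6 0 -0.006 -0.006 0 16;-12 -3.6 0 -0.004 -0.004 0 16;-12.5 -0.4 0 0 0 0 16;-12.2 2.8 0 0 0 0 16;-11 5.8 0 0 0 0 16;-9.1 8.6 0 0 0 0 16;-6.6 10.6 0 0 0 0 16;-3.6 12 0 0 0 0 16;-0.4 12.5 0 0 0 0 16"

```text
time: 21.8
position: [0.5211, -0.2692, 0.1187]
tool_rot: [0.71, -0.005, 0.027, -0.703]
ft_force: [-0.2, -5.4, -1.8]
grip_width: 0.0211
```

```bash
sed -i 's/^A=.*/A=np.array([.5636,-.2706])/' h.py
python3 - <<'E'
from h import *
arc(15,15)
E
```

```text
t 21.8 pos [ 0.5211 -0.2692  0.1187] F [-0.2 -5.4 -1.8] w 0.0211 dmm [ 0.5 -0.  -1.7] rv [ 0.011  0.031 -0.001]
angle 178.11897045834738 r 42.51033951488676
1.8 10.8; 4.5 10.0; 7.0 8.5; 8.9 6.4; 10.3 3.9; 10.9 1.1; 10.8 -1.8; 10.0 -4.5; 8.5 -7.0; 6.4 -8.9; 3.9 -10.3; 1.1 -10.9; -1.8 -10.8; -4.5 -10.0; -7.0 -8.5
```

Emit:
play_rows --moves "2 12.3 0 0.005 0.008 0 16;5.1 11.4 0 0.005 0.008 0 16;8 9.7 0 0 0.008 0 16;10.1 7.3 0 0 0.004 0 16;11.7 4.4 0 0 0 0 16;12.4 1.2 0 0 0 0 16;12.3 -2 0 0 0 0 16;11.4 -5.1 0 0 0 0 16;9.7 -8 0 0 0 0 16;7.3 -10.1 0 0 0 0 16;4.4 -11.7 0 0 0 0 16;1.2 -12.4 0 0 0 0 16;-2 -12.3 0 0 0 0 16"

```text
time: 23.1
position: [0.6037, -0.2803, 0.1187]
tool_rot: [-0.706, 0.025, -0.003, 0.708]
ft_force: [-1.5, 5.1, 2.6]
grip_width: 0.0213
```

Run:
```python
from h import *
arc(15,15)
```

```text
t 23.1 pos [ 0.6037 -0.2803  0.1187] F [-1.5  5.1  2.6] w 0.0213 dmm [ 0.7 -0.2 -1.7] rv [-0.003 -0.032 -0.008]
angle -13.64926682297492 r 41.271604522343964
-4.0 -10.2; -6.5 -8.9; -8.5 -6.9; -10.0 -4.4; -10.8 -1.7; -10.9 1.2; -10.2 4.0; -8.9 6.5; -6.9 8.5; -4.4 10.0; -1.7 10.8; 1.2 10.9; 4.0 10.2; 6.5 8.9; 8.5 6.9
```

Emit:
play_rows --moves "-4.6 -11.6 0 -0.003 -0.008 0 16;-7.4 -10.1 0 0 -0.008 0 16;-9.7 -7.9 0 0 -0.008 0 16;-11.4 -5 0 0 -0.004 0 16;-12.3 -1.9 0 0 0 0 16;-12.4 1.4 0 0 0 0 16;-11.6 4.6 0 0 0 0 16;-10.1 7.4 0 0 0 0 16;-5 6 0 0 0 0 16;0 0 0 0 0 0 16;0 0 0 0 0 0 16"

```text
time: 24.2
position: [0.5298, -0.2953, 0.1187]
tool_rot: [-0.703, 0.008, -0.025, 0.71]
ft_force: [1.8, 1.1, -1.2]
grip_width: 0.0209
```

Run:
```python
from h import *
arc(15,15)
c=wsave('w11')
c=shot('top'); cv2.imwrite('pics/t11.png',cv2.resize(c['image'][150:260,130:320],None,fx=4.2,fy=4.2,interpolation=cv2.INTER_CUBIC))
c=shot('side'); cv2.imwrite('pics/s11.png',cv2.resize(c['image'][210:310,220:310],None,fx=6,fy=6,interpolation=cv2.INTER_CUBIC))
```

```text
t 24.2 pos [ 0.5298 -0.2953  0.1187] F [ 1.8  1.1 -1.2] w 0.0209 dmm [-0.1 -0.1 -1.7] rv [-0.01   0.025 -0.001]
angle -143.85239201927646 r 41.87219347994871
-5.3 9.6; -2.6 10.7; 0.3 11.0; 3.1 10.5; 5.7 9.4; 7.9 7.6; 9.6 5.3; 10.7 2.6; 11.0 -0.3; 10.5 -3.1; 9.4 -5.7; 7.6 -7.9; 5.3 -9.6; 2.6 -10.7; -0.3 -11.0
24.25 [ 0.52978132 -0.29531072  0.11870176] [ 0.5292613  -0.23046855  0.2822568 ]
```

View pics/w11b.png

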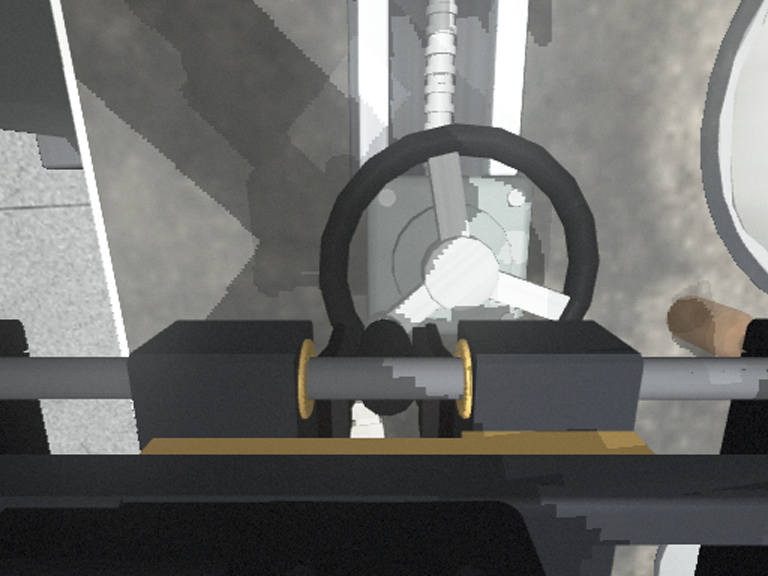

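View pics/s11.png

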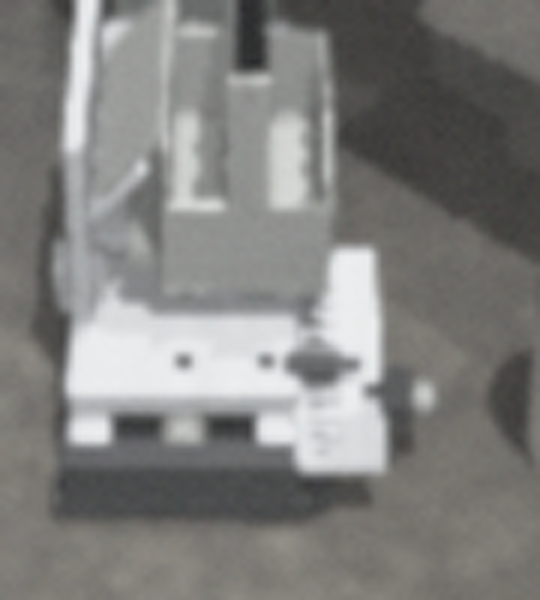

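View pics/t11.png

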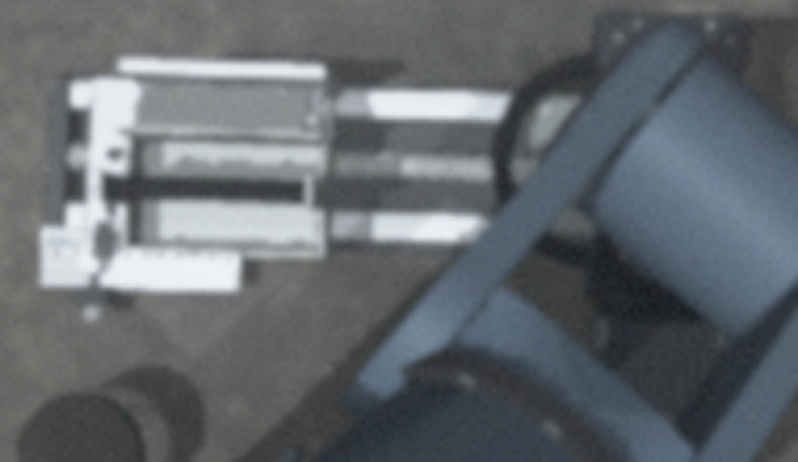

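Emit:
play_rows --moves "-5.3 9.6 0 -0.003 0.008 0 16;-3 12 0 -0.003 0.008 0 16;0 12.5 0 0 0.008 0 16;3.2 12 0 0 0 0 16;6.2 10.8 0 0 0 0 16;8.5 9 0 0 0 0 16;6 4 0 0 0 0 16;0 0 0 0 0 0 16;0 0 0 0 0 0 16"

```text
time: 25.25
position: [0.5393, -0.2351, 0.1187]
tool_rot: [0.714, -0.019, 0.011, -0.7]
ft_force: [-0.9, -1.3, -0.1]
grip_width: 0.0211
```

Run:
```python
from h import *
arc(7,3)
```

```text
t 25.25 pos [ 0.5393 -0.2351  0.1187] F [-0.9 -1.3 -0.1] w 0.0211 dmm [ 0.5 -0.8 -1.7] rv [ 0.019 -0.011 -0.004]
angle 124.36733885222348 r 42.97107937044197
4.4 2.6; 4.7 2.1; 4.9 1.5
```

Emit:
play_rows --moves "7.5 4 0 0.01 -0.006 0 16;7 2.5 0 0.006 -0.005 0 16;0 0 0 0 0 0 16;0 0 0 0 0 0 16"

```text
time: 25.65
position: [0.5522, -0.2291, 0.1187]
tool_rot: [0.708, -0.016, 0.014, -0.706]
ft_force: [-2.3, -0.5, 0.8]
grip_width: 0.0215
```

Run:
```python
from h import *
arc(7,3)
```

```text
t 25.65 pos [ 0.5522 -0.2291  0.1187] F [-2.3 -0.5  0.8] w 0.0215 dmm [ 0.3 -1.  -1.7] rv [ 0.002 -0.003 -0.004]
angle 105.30459315369875 r 43.03883704554367
5.0 1.0; 5.1 0.4; 5.1 -0.2
```

Emit:
play_rows --moves "0 0 0 0 0 0 50;0 0 0 0 0 0 50;0 0 0 0 0 0 50;0 0 0 0 0 0 50;0 0 0 0 0 0 50;0 0 0 0 0 0 50"

```text
time: 26.25
position: [0.554, -0.2294, 0.1192]
tool_rot: [0.708, -0.015, 0.016, -0.706]
ft_force: [-0.6, -0.2, 0.4]
grip_width: 0.0494
```

Emit:
play_rows --moves "0 0 10 0 0 0 50;0 0 30 0 0 0 50;0 0 40 0 0 0 50;0 0 40 0 0 0 50;0 0 30 0 0 0 50;-5 20 10 0 0 0 50;-8 35 0 0 0 0 50;-10 35 0 0 0 0 50;-10 20 0 0 0 0 50;-5 10 0 0 0 0 50;0 0 0 0 0 0 50;0 0 0 0 0 0 50"

```text
time: 27.45
position: [0.5147, -0.1069, 0.2945]
tool_rot: [0.71, -0.012, 0.02, -0.704]
ft_force: [0.4, -0.2, -0.1]
grip_width: 0.05
```

Run:
```python
from h import *
delta(.5,-.12,.275,-.047)
c=wsave('w12')
cv2.imwrite('pics/w12z.png',cv2.resize(c['image'][0:225,150:400],None,fx=3,fy=2.6,interpolation=cv2.INTER_CUBIC))
```

```text
t 27.45 pos [ 0.5147 -0.1069  0.2945] F [ 0.4 -0.2 -0.1] w 0.05 dmm [-14.7 -13.1 -19.5] rv [ 0.008  0.012 -0.001]
27.5 [ 0.51478853 -0.10715601  0.2943926 ] [ 0.51631277 -0.03918553  0.45677564]
```

View pics/w12b.png

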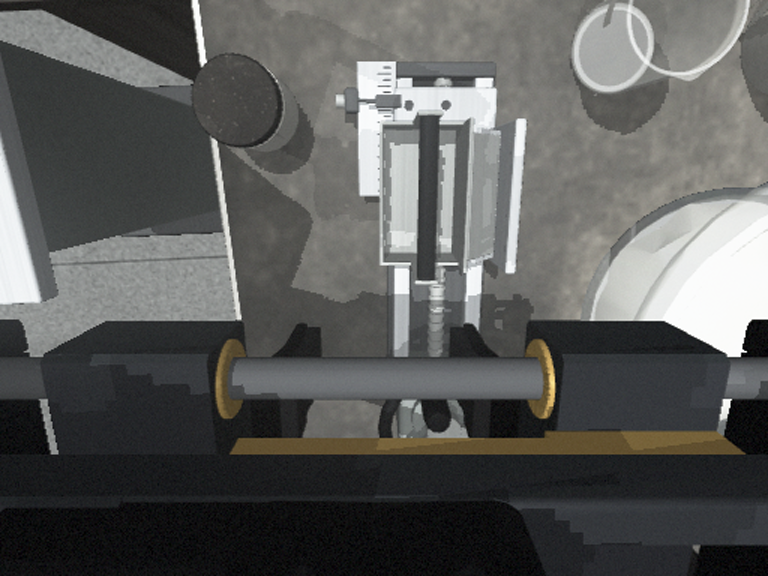

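Emit:
play_rows --moves "-3 15 -15 0.004 0.006 0 50;-5 15 -25 0.004 0.006 0 50;-3 10 -25 0 0 0 50;0 0 -15 0 0 0 50;0 0 0 0 0 0 50;0 0 0 0 0 0 50;0 0 0 0 0 0 50"

```text
time: 28.2
position: [0.5096, -0.0747, 0.2129]
tool_rot: [0.708, -0.017, 0.022, -0.705]
ft_force: [0.6, 0.3, -1.7]
grip_width: 0.0503
```

Run:
```python
from h import *
delta(.5,-.06,.21,-.047)
c=wsave('w13')
cv2.imwrite('pics/w13z.png',cv2.resize(c['image'][0:220,150:400],None,fx=3,fy=2.6,interpolation=cv2.INTER_CUBIC))
c=wsave('w14')
```

```text
t 28.2 pos [ 0.5096 -0.0747  0.2129] F [ 0.6  0.3 -1.7] w 0.0503 dmm [-9.6 14.7 -2.9] rv [0.005 0.006 0.008]
28.25 [ 0.50984585 -0.07485488  0.21313507] [ 0.51271876 -0.00760991  0.37542748]
28.3 [ 0.50974815 -0.07466016  0.21323175] [ 0.51285048 -0.0076573   0.3756731 ]
```

View pics/w13b.png

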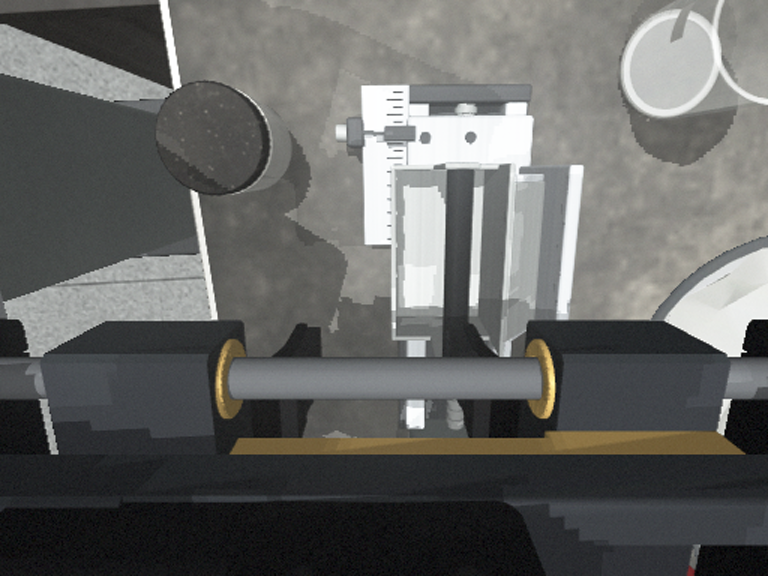

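Run:
```python
import cv2
i=cv2.imread('pics/w14.png')[70:110,215:300]
cv2.imwrite('pics/w14z.png',cv2.resize(i,None,fx=9,fy=9,interpolation=cv2.INTER_NEAREST))
i=cv2.imread('pics/w12.png')[50:85,215:300]
cv2.imwrite('pics/w12zz.png',cv2.resize(i,None,fx=9,fy=9,interpolation=cv2.INTER_NEAREST))
```

```text
(no output)
```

View pics/w14z.png

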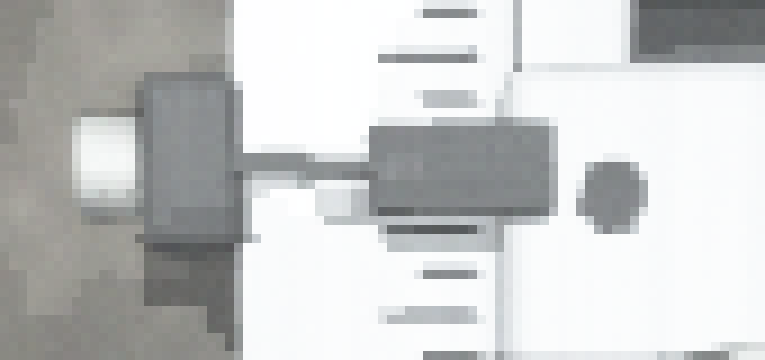

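View pics/w12zz.png

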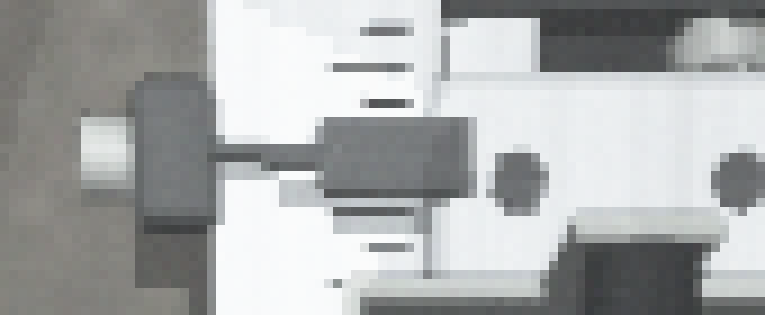

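Run:
```python
from h import *
np.set_printoptions(precision=3,suppress=True)
C=wl('w14');i=cv2.cvtColor(cv2.imread('pics/w14.png'),cv2.COLOR_BGR2GRAY).astype(float)
print(i[82:96,240:258].astype(int))
C2=wl('w12');j=cv2.cvtColor(cv2.imread('pics/w12.png'),cv2.COLOR_BGR2GRAY).astype(float)
print(j[60:74,237:252].astype(int))
```

```text
[[120 153 254 254 254 254 254 254 254 254 255 255 255 255 255 254 251 251]
 [121 156 254 254 254 254 254 254 254 254 255 255 255 255 255 254 250 230]
 [121 155 254 254 254 254 254 254 254 254 255 255 255 255 254 254 139 136]
 [122 157 254 254 255 254 254 254 254 254 254 255 255 255 254 234 134 136]
 [125 143 250 249 238 237 238 238 242 251 252 252 252 252 252 249 136 136]
 [129 140 143 142 142 145 143 143 143 175 215 220 220 218 218 204 135 135]
 [131 140 143 141 141 142 141 142 140 143 144 145 143 143 142 134 142 142]
 [122 104 151 185 183 183 182 180 157 143 143 146 142 131 130 116 120 143]
 [127 118 189 222 221 221 221 219 185 196 243 245 244 242 229 223 128 132]
 [129 120 191 223 234 254 254 254 254 254 224 227 227 222 192 186 130 132]
 [130 114 181 250 251 251 251 254 255 254 224 227 226 223 193 185 130 136]
 [116 113 180 251 251 251 251 254 255 254 225 226 227 222 190 184 134  96]
 [119 113 181 251 251 251 251 251 251 251 249 196 193 191 189 193 189 189]
 [119 113 181 251 251 251 250 251 251 251 251 252 252 251 251 252 249 178]]
[[114 139 249 249 250 249 249 250 250 250 250 250 250 250 250]
 [116 120 227 249 249 249 249 250 249 250 251 250 250 249 250]
 [115 123 227 250 250 249 249 249 250 250 251 250 250 250 250]
 [114 122 227 250 250 249 249 250 250 250 251 251 248 223 134]
 [117 121 226 250 249 249 249 250 250 251 251 250 247 160 128]
 [116 107 156 233 232 230 230 237 250 250 251 250 233 156 127]
 [117 109 121 122 122 120 119 120 123 126 124 124 121 118 122]
 [117  93  89  88  91  91  92 118 120 118 123 122 119 121 127]
 [115 106 159 191 192 188 181 119  91 103 102 101 101 116 129]
 [118 108 159 191 193 189 190 192 207 250 250 250 247 171 124]
 [118 109 178 249 250 249 249 250 247 196 199 197 188 132 124]
 [118 107 179 249 250 250 249 250 247 196 198 193 195 183  86]
 [118 110 178 249 249 249 249 250 247 195 200 196 197 194 191]
 [111 106 178 250 250 249 249 250 249 251 251 250 250 249 219]]
```

Run:
```python
from h import *
np.set_printoptions(precision=4,suppress=True)
b=wl('w13');B=lambda u,v:(u/1.5-.17,v/1.5-.17)
t=-.047;ex=np.array([np.cos(t),np.sin(t)]);ey=np.array([-np.sin(t),np.cos(t)]);C=np.array([.5462,-.0994])+.0383*ey
for n,p,z in [('strap far top',(464,166),.169),('bar L',(446,250),.169),('bar R',(471,250),.169),('rearwall far',(516,168),.134),('rw near',(504,355),.134),('front far',(391,168),.107),('front near',(393,340),.107),('plL',(571,167),.134),('screw',(425,138),.044),('screw2',(471,138),.044)]:
    q=onz(b,*B(*p),z)[:2]-C; print(n,np.array([q@ex,q@ey])*1000)
delta(.552,-.229,.21,-.047)
```

```text
strap far top [-0.5602 53.498 ]
bar L [-7.6041 15.3399]
bar R [ 4.1925 15.2403]
rearwall far [33.2173 52.5728]
rw near [ 33.3208 -53.5293]
front far [-32.0737  53.1748]
front near [-31.1679 -54.1285]
plL [62.2337 52.8772]
screw [-6.5082 73.921 ]
screw2 [26.2188 73.7054]
t 28.3 pos [ 0.5097 -0.0747  0.2132] F [ 0.4 -0.4  0.1] w 0.0501 dmm [  42.3 -154.3   -3.2] rv [0.005 0.007 0.008]
```

Emit:
play_rows --moves "6 -20 0 0.005 0.007 0.008 50;10 -35 0 0 0 0 50;12 -40 0 0 0 0 50;9 -35 0 0 0 0 50;5 -20 0 0 0 0 50;0 -4 0 0 0 0 50;0 0 0 0 0 0 50;0 0 0 0 0 0 50"

```text
time: 29.1
position: [0.5546, -0.2351, 0.2195]
tool_rot: [0.708, -0.013, 0.02, -0.705]
ft_force: [-0.9, 0.1, -0.5]
grip_width: 0.0502
```

Run:
```python
from h import *
delta(.5525,-.2295,.1187,-.047)
```

```text
t 29.1 pos [ 0.5546 -0.2351  0.2195] F [-0.9  0.1 -0.5] w 0.0502 dmm [  -2.1    5.6 -100.8] rv [ 0.004  0.01  -0.001]
```

Emit:
play_rows --moves "-2 5.5 -15 0.004 0.01 0 50;0 0 -20 0 0 0 50;0 0 0 0 0 0 50;0 0 0 0 0 0 50"

```text
time: 29.5
position: [0.5508, -0.223, 0.1826]
tool_rot: [-0.706, 0.016, -0.013, 0.708]
ft_force: [0.2, -0.0, 0.3]
grip_width: 0.0499
```

Run:
```python
from h import *
delta(.5525,-.2295,.1187,-.047)
```

```text
t 29.5 pos [ 0.5508 -0.223   0.1826] F [ 0.2 -0.   0.3] w 0.0499 dmm [  1.7  -6.5 -63.9] rv [-0.003 -0.004 -0.006]
```

Emit:
play_rows --moves "1.5 -6 -12 -0.003 -0.004 0 50;0 0 -18 0 0 0 50;0 0 -18 0 0 0 50;0 0 -10 0 0 0 50;0 0 0 0 0 0 50;0 0 0 0 0 0 50"

```text
time: 30.1
position: [0.5539, -0.2294, 0.123]
tool_rot: [0.708, -0.012, 0.015, -0.706]
ft_force: [1.0, 0.6, 0.3]
grip_width: 0.0499
```

Run:
```python
from h import *
delta(.5525,-.2295,.1187,-.047)
```

```text
t 30.1 pos [ 0.5539 -0.2294  0.123 ] F [1.  0.6 0.3] w 0.0499 dmm [-1.4 -0.1 -4.3] rv [ 0.003  0.004 -0.008]
```

Close on the knob.

Emit:
play_rows --moves "-1.5 0 -3 0.003 0.004 0 50;0 0 0 0 0 0 30;0 0 0 0 0 0 16;0 0 0 0 0 0 16;0 0 0 0 0 0 16;0 0 0 0 0 0 16;0 0 0 0 0 0 16"

```text
time: 30.8
position: [0.5528, -0.2302, 0.1224]
tool_rot: [0.708, -0.013, 0.014, -0.706]
ft_force: [0.4, -0.6, -0.7]
grip_width: 0.021
```

Run:
```python
from h import *
arc(7,3)
```

```text
t 30.8 pos [ 0.5528 -0.2302  0.1224] F [ 0.4 -0.6 -0.7] w 0.021 dmm [-0.1  0.2 -5.4] rv [ 0.002  0.002 -0.009]
angle 104.97635659317913 r 41.79725804078846
5.0 1.0; 5.1 0.4; 5.1 -0.2
```

Gripped at 105.0°; turn about 16° more (≈0.7 mm).

Emit:
play_rows --moves "6 1.2 0 0 0 0 16;6.5 0.2 0 0 0 0 16;0 0 0 0 0 0 16;0 0 0 0 0 0 16"

```text
time: 31.2
position: [0.5644, -0.2289, 0.1223]
tool_rot: [0.708, -0.014, 0.013, -0.706]
ft_force: [-3.4, -0.9, 1.8]
grip_width: 0.0212
```

Run:
```python
from h import *
arc(7,3)
```

```text
t 31.2 pos [ 0.5644 -0.2289  0.1223] F [-3.4 -0.9  1.8] w 0.0212 dmm [ 0.   0.3 -5.3] rv [ 0.002 -0.002 -0.009]
angle 88.9111357313026 r 41.675776973279504
5.1 -0.4; 5.0 -1.0; 4.9 -1.6
```

Turned 16°. Release, lift and look again.

Emit:
play_rows --moves "0 0 0 0 0 0 50;0 0 0 0 0 0 50;0 0 0 0 0 0 50;0 0 0 0 0 0 50;0 0 0 0 0 0 50;0 0 0 0 0 0 50"

```text
time: 31.8
position: [0.5678, -0.2289, 0.1227]
tool_rot: [0.708, -0.012, 0.015, -0.706]
ft_force: [-0.7, -0.5, -0.3]
grip_width: 0.0489
```

Emit:
play_rows --moves "0 0 10 0 0 0 50;0 0 30 0 0 0 50;0 0 40 0 0 0 50;0 0 30 0 0 0 50;0 0 10 0 0 0 50;-5 20 0 0 0 0 50;-10 40 0 0 0 0 50;-15 40 0 0 0 0 50;-15 35 -5 0 0 0 50;-10 20 -5 0 0 0 50;0 0 0 0 0 0 50;0 0 0 0 0 0 50;0 0 0 0 0 0 50"

```text
time: 33.1
position: [0.5006, -0.0609, 0.231]
tool_rot: [-0.705, 0.017, -0.011, 0.709]
ft_force: [-0.1, -0.1, -0.3]
grip_width: 0.0499
```

Run:
```python
from h import *
delta(.51,-.075,.213,-.055)
c=wsave('w15')
i=cv2.cvtColor(c['image'],cv2.COLOR_BGR2GRAY)
p=proj(c,[.509,.0178,.046]); print(p); u,v=int(p[0]),int(p[1])
cv2.imwrite('pics/w15z.png',cv2.resize(c['image'][v-20:v+20,u-45:u+40],None,fx=9,fy=9,interpolation=cv2.INTER_NEAREST))
print(u-15,v-8);print(i[v-8:v+8,u-15:u+15])
c=shot('side'); cv2.imwrite('pics/s15.png',cv2.resize(c['image'][150:310,215:345],None,fx=3.7,fy=3.7,interpolation=cv2.INTER_CUBIC))
```

```text
t 33.1 pos [ 0.5006 -0.0609  0.231 ] F [-0.1 -0.1 -0.3] w 0.0499 dmm [  9.4 -14.1 -18. ] rv [-0.005 -0.009 -0.015]
33.15 [ 0.50096173 -0.06123632  0.23109602] [0.5052595  0.00468938 0.39421352]
[261.80495532 104.32826172]
246 96
[[133 137 137 134 135 132 134 132 132 199 252 252 252 251 251 252 252 253
  253 253 252 253 252 252 252 253 253 253 237 238]
 [132 133 137 136 133 133 135 134 120 166 252 252 252 251 251 252 252 252
  253 253 253 252 252 252 253 253 253 252 194 194]
 [132 133 136 138 135 134 133 136 120 166 252 252 252 251 251 252 252 253
  253 253 252 252 253 252 252 253 253 253 253 253]
 [133 133 137 136 134 134 134 134 125 165 252 252 252 251 251 252 252 253
  253 253 253 252 251 208 170 173 174 173 174 175]
 [130 134 135 137 133 134 132 133 123 166 252 252 252 252 251 252 252 253
  253 253 252 251 225 141 141 141 142 142 140 142]
 [130 134 135 136 135 133 135 133 121 167 252 252 252 251 251 252 252 252
  253 253 252 251 176 141 142 142 142 141 140 142]
 [132 135 136 135 132 129 135 133 123 150 173 174 172 172 172 186 240 240
  243 240 240 236 145 140 148 141 140 139 137 1
[... 429 characters left out ...]
252 251 251 252 250 197
  203 198 201 192 144 138 141 138 138 140 136 138]
 [131 130 130 130 134 129 133 132 123 166 252 252 252 251 251 252 250 197
  198 195 195 191 143 138 139 141 135 138 138 142]
 [128 129 132 134 135 131 132 129 120 162 252 252 252 251 251 252 252 252
  253 252 253 252 250 182 140 142 142 142 143 144]
 [125 129 134 135 129 133 130 131 118 165 252 252 252 251 251 252 252 252
  253 253 252 252 252 250 197 196 200 204 201 198]
 [131 129 135 132 132 129 132 131 128 166 210 252 252 251 252 252 252 252
  253 252 252 252 251 183  95  95  94  93  94  94]
 [108 112 111 113 114 116 113 113 118 166 209 252 252 252 251 252 252 252
  253 252 252 253 252 252 252 253 253 253 253 253]]
```

View pics/w15z.png

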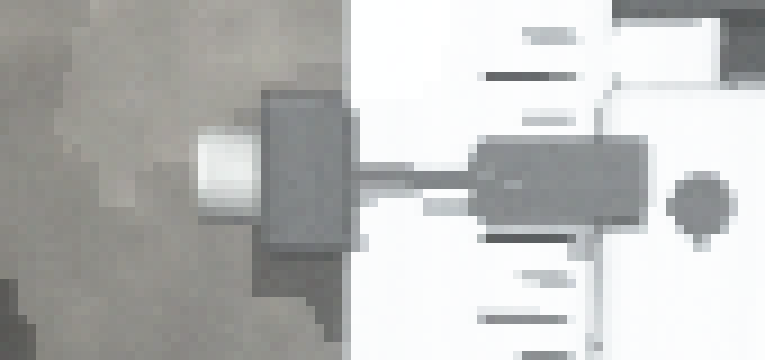

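View pics/s15.png

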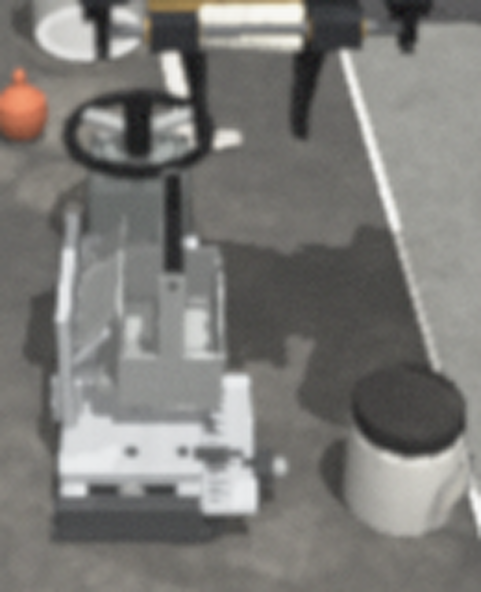

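View pics/w15b.png

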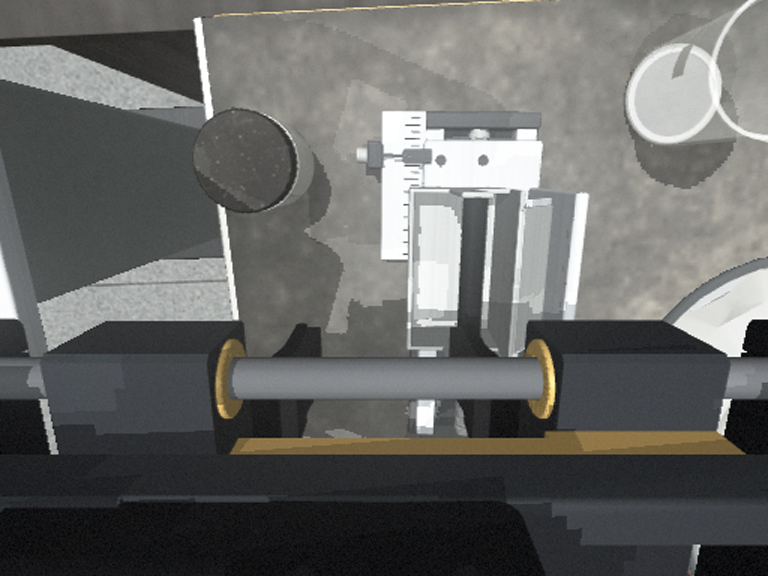

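Run:
```python
from h import *
o=sensors.get_obs();print(o['time'],o['ft_force'],np.abs(o['joint_velocities']).max())
print(robot.hand_in())
```

```text
33.2 [ 0.4654186 -0.3067583 -0.5437026] 0.01114599247363217
the job is handed in; nothing more can be done
None
```

The tray is hung on the cleat, the carriage is cranked to the rider, and the job is handed in at 33.2 s of the 64 s allowed. No verdict was reported.

- **Tray:** I gripped it by the handle bar, lowered the strip into the V behind the cleat and let go about 3 mm high. After cranking, the wrist camera put it about 1 mm from its hung place in x and y, square by eye. I did not measure its height or level again, but it looked level and seated in the side view.
- **Crank:** I turned the handwheel about 861° clockwise and measured the pointer about 0.8 mm short of the blade. I then gripped the knob again and turned another 16°.
- **Pointer:** The last wrist picture shows the pointer about 0.5 px, or 0.6 mm, to the right of (−y from) the blade, inside the 2 mm limit. I expected only about 0.1 mm left after the 16° turn. The difference is about the reading precision, roughly 0.3–0.5 mm.
- **Hand-in state:** The gripper was open and hovering at z = 0.23 m above everything, with the force reading near zero. The rider, jar and bulb looked undisturbed in the last pictures.

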